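# Turn the jig plate over against the back stop

## Robot

A 7-joint arm with a two-finger parallel gripper is mounted at the origin on the work surface. World frame = base frame: x ahead of the robot, y to its left, z up, the work surface at z = 0. Lengths are in m, angles in rad, forces in N, time in s.
With the tool pointing down it reaches from about 0.4 to 0.9 m from the base axis. Payload 5.5 kg.
Tool frame: the origin (TCP) lies on the centre line of the jaws, within the pads' length; the fingertips stand 25 mm ahead of it and the grasp point (between the pads) lies 6 mm ahead of it; z points along the fingers, y is the direction in which the jaws open and shut (so a half turn about z gives the same grasp; the last joint's range is limited). The gripper opens to 92 mm and grips with 3 to 60 N. Pads are 19 mm wide; open, the fingers measure 130 mm over their backs; the gripper's body (75 mm by 190 mm) begins 47 mm behind the grasp point.
Start: joints at [1.397, 0.501, -0.427, 1.55, 0.221, 1.138, -0.21], TCP at [0.275, -0.589, 0.252] pointing down, gripper open.
Joint ranges: [-2.88, 2.88], [-0.31, 2.03], [-1.54, 1.56], [0.2, 2.42], [-1.41, 4.55], [0.19, 2.02], [-2.57, 2.57]. Speed limits (rad/s): [2.57, 2.57, 3.14, 3.14, 3.14, 3.14, 3.14].

## Interface

Orientations are given as a rotation vector (axis times angle).
In Python, from rig import readout, imaging, ticket gives the robot as it stands. The module is installed in compiled form; this text tells all that it offers.
- The arm moves only by the tool carry_out, never from a script. Its argument "rows" is a list of rows, each an object with "grip": the opening, from 0 (shut) to 1 (fully open); "linear": the shift along the world's x, y, z in m, a list of three; "dr": the turn, a rotation vector about the world's x, y, z in degrees, a list of three. In form: [{"grip": grip, "linear": [tx, ty, tz], "dr": [wx, wy, wz]}, ...]. A call has 1 to 20 rows; each row shifts and turns the pose as measured when the row begins; what a row does not reach is not made up. A row lasts 1/12 s, in which the tool goes at most 41.7 mm and 7.16 degrees, less where a joint would pass 70% of its speed; a pose out of reach is approached as far as the arm can. A call with a gripper value outside its range is refused whole. The fingers move at their own pace and stop on an object; the grip force is fixed at half the most. Time passes only in rows, so rows that do not move let the fingers close. It gives the time, the measured TCP pose, the force and the opening at its end, in the units of the state.
- readout.get_state(): the state, without advancing time (a new reading comes with each control period).
- imaging.read_camera(name): name is "scene" or "side" or "wrist"; returns the picture (400x640x3 uint8, blue, green, red); there is no depth.
- imaging.camera_model(name): a dict with "camera_matrix" (3x3 intrinsics, pixels), "pose" (4x4, takes a point from camera to world coordinates); the wrist camera has in their place "hand_eye" (4x4, takes a point from camera to tool coordinates, whose origin is the TCP and whose axes are the flange's). Camera axes: x right, y down, z forward; pixel columns grow to the right and rows downward; lengths in m; the calibration is good to about 2 mm. A picture is of the moment at which its call begins: read the wrist's pose just before it. camera_model takes no time and is no camera call.
- ticket.close_job(): hands the job in, once; it reports no verdict.
The state is a dict: "clock": time; "joints": joint angles; "joint_vel": joint speeds; "joint_torque": joint torques, N m; "position": TCP position; "orientation": TCP orientation; "wrist_force": force on the tool from outside, world axes, zero at the start; "wrist_torque": the same for the moment, N m; "grip_width": finger opening in m.
Only numpy, scipy, OpenCV 4.12 (cv2) and the standard library are available. Lean on these libraries where they do the work, as an engineer would, in place of code of your own. Each camera call takes 0.05 s, during which the arm holds its last target.

## Task

The black jig plate lies with its marked face down. Push it gently up against the sloping foot of the white back stop until it climbs and stands leaning on the stop with its near edge fully home at the stop's foot, then tip its top edge back towards the robot and lay it down flat in front of the stop, marked face up, without letting it slam down. Do not press hard on the stop and leave the other things on the bench alone.

Things in the scene. Friction and masses are not known exactly. Their poses are not given: they have to be found in the camera images.
- plate: Loose flat black plastic jig plate, 90 (its x) x 120 (its y) x 10 mm (its z), 0.13 to 0.22 kg (hidden), its two 120 mm long edges bevelled 3 x 3 mm on the marked face, too wide to grasp across. Origin at its centre. Starts flat, plain +z face up, marked -z face (scribed cross, brass rings) below; its x points at the stop within 0.2 rad, its -x edge is nearest the robot. Bench friction about 0.6.
- stop: Back stop's fixed steel foot. Origin: reference point on the bench surface; x points level into the stop, away from the robot, y along it. On the foot slides a white slippery plastic upright, 150 mm wide (friction about 0.2), clamped anywhere from 25 mm before to 25 mm behind the reference along x: this offset is NOT reported, feel for it. It takes at most 20 N from the plate.
- stop_lip (a point): Where the upright's front lip is at zero offset (x 0, 2.5 mm high; axes as the stop). Beneath it is open, undercut 18 mm. From it the face slopes up and back at 60 degrees to x 22, height 40 mm. A plate pushed level at its near edge climbs this slope (3 to 8 N). Once its near edge is home under the lip it leans about 70 degrees from level, the force rises abruptly, and it stays so when let go.
- stop_crest (a point): Front edge of the upright's flat top at zero offset (x 22, 60 mm high; axes as the stop): the face is vertical from height 40 to 60 mm. The wall is 12 mm thick (x 22 to 34); behind it all is lower than 40 mm. A plate standing home leans on this edge and reaches about 25 mm above it, so fingers can straddle it. While it is tipped back and lowered its foot may creep 10 mm to the lip.
- guide_mid (a point): Bystander, leave alone: black spool-shaped punch guide, 46 mm foot diameter, 40 mm tall, at the stop's +y side; point at its centre.
- loupe_mid (a point): Bystander, leave alone: clear stepped rod standing upright, 21 mm diameter, 50 mm tall; point at its centre.
- punch_mid (a point): Bystander, leave alone: steel centre punch lying down, 16 mm diameter, 70 mm long; point at its centre.
- block_mid (a point): Bystander, leave alone: small steel block 50 x 30 x 25 mm; point at its centre.
Mind the look-alikes: they are no part of the job. There is more than one size of the plate; the one meant has the size given above.

How it is judged:
By the outcome, as a careful person would: the job done as asked, in the order asked, and still so for the second after the job is handed in, with the robot touching nothing.
It also fails if it takes over 70 s, if anything falls off the work surface, if the arm or the gripper's body presses on something with over 40 N, if the wrist force passes 120 N, or if a joint passes its speed limit or range.

## Working session

There is one attempt and no reset: what is moved stays moved. The work goes in short steps, Python scripts to look and compute and a tool call to move; the robot and the scene stay as the last step left them, time stands still between calls to the robot, and variables do not carry over. Pictures are saved under pics/ and viewed, and the job is handed in when it is done.

Besides the shell and the picture viewer there is one more tool, called as name(argument=value, ...) on one line, values as JSON. carry_out: Moves the arm, as the interface text tells. Its arguments: {"type":"object","properties":{"rows":{"type":"array","items":{"type":"object","properties":{"grip":{"type":"number"},"linear":{"type":"array","items":{"type":"number"}},"dr":{"type":"array","items":{"type":"number"}}}}}},"required":["rows"]}

```bash
mkdir -p pics
python3 - <<'E'
from rig import readout, imaging
import cv2
print(readout.get_state())
for n in ("scene","side","wrist"):
    cv2.imwrite(f"pics/{n}0.png", imaging.read_camera(n)); print(n, imaging.camera_model(n))
E
```

```text
{'clock': 0.0, 'joints': array([ 1.39719449,  0.50186199, -0.42680983,  1.55142849,  0.22080807,
        1.1382916 , -0.2102832 ]), 'joint_vel': array([ 2.47830139e-04, -1.42022429e-03,  7.02670986e-06, -3.17548967e-04,
       -4.07999249e-04, -4.73991690e-04,  5.46206523e-04]), 'joint_torque': array([ 7.45194793e-04, -5.66593409e+01, -5.81601351e+00, -2.79118824e+01,
       -6.87885750e-02,  3.08819069e-02,  1.10073747e-04]), 'position': array([ 0.27467466, -0.58840576,  0.25068004]), 'orientation': array([-3.06508172e+00, -6.80407290e-01,  5.40107698e-04]), 'wrist_force': array([1.08712818, 0.56241693, 0.54431185]), 'wrist_torque': array([0.00461582, 0.0395327 , 0.07370043]), 'grip_width': 0.0918136184570046}
scene {'camera_matrix': array([[506.82323782,   0.        , 314.5363836 ],
       [  0.        , 506.82323782, 201.92057489],
       [  0.        ,   0.        ,   1.        ]]), 'pose': array([[ 0.84334344,  0.35166554, -0.40632892,  0.88949419],
       [ 0.53715156, -0.52986552,  0.65628556, -0.61421601],
       [ 0.01549333, -0.77173433, -0.6357563 ,  0.71219468],
       [ 
[... 318 characters left out ...]
03,  0.6243948 , -0.51661603,  0.58406466],
       [ 0.01751846, -0.62756991, -0.7783631 ,  0.88877694],
       [ 0.        ,  0.        ,  0.        ,  1.        ]])}
wrist {'camera_matrix': array([[281.87911989,   0.        , 327.00629047],
       [  0.        , 281.87911989, 195.91938558],
       [  0.        ,   0.        ,   1.        ]]), 'hand_eye': array([[ 4.75526812e-04, -9.60870831e-01, -2.76996425e-01,
         7.52077793e-02],
       [ 9.99999886e-01,  4.47856022e-04,  1.63160844e-04,
         5.55210717e-05],
       [-3.27219786e-05, -2.76996472e-01,  9.60870935e-01,
        -1.31779111e-01],
       [ 0.00000000e+00,  0.00000000e+00,  0.00000000e+00,
         1.00000000e+00]])}
```

View pics/scene0.png

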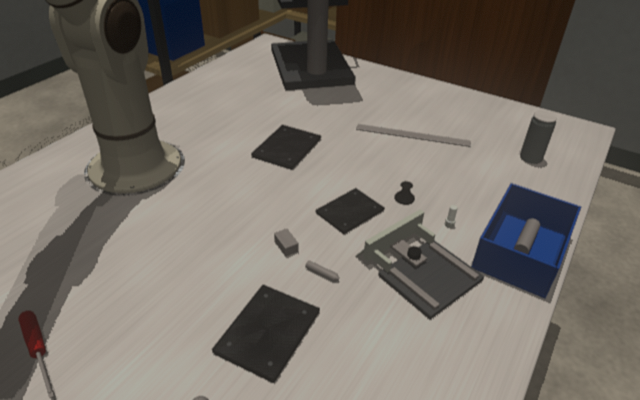

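View pics/side0.png

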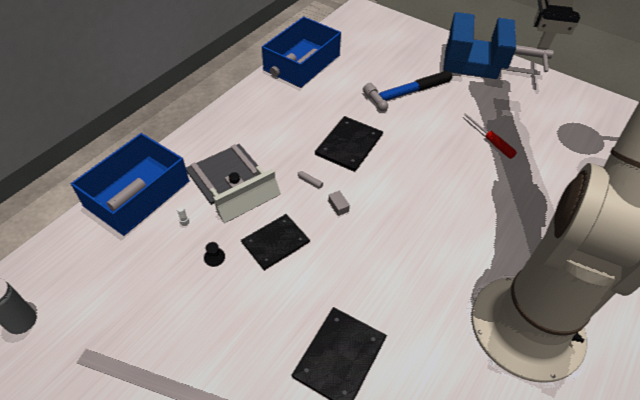

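View pics/wrist0.png

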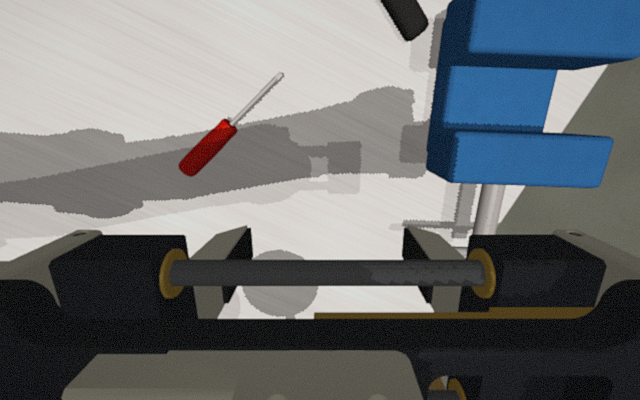

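```bash
cat > h.py <<'E'
import numpy as np, cv2
from rig import readout, imaging
def cast(n,uv,z=0.0):
    m=imaging.camera_model(n);K=m["camera_matrix"];P=m["pose"]
    uv=np.atleast_2d(np.array(uv,float))
    d=np.c_[uv,np.ones(len(uv))]@np.linalg.inv(K).T@P[:3,:3].T
    s=(z-P[2,3])/d[:,2]
    return P[:3,3]+d*s[:,None]
def proj(n,p):
    m=imaging.camera_model(n);P=np.linalg.inv(m["pose"]);p=np.atleast_2d(p)
    q=(p@P[:3,:3].T+P[:3,3])@m["camera_matrix"].T
    return q[:,:2]/q[:,2:]
def tri(uv1,uv2,a="scene",b="side"):
    def M(n):
        m=imaging.camera_model(n);return m["camera_matrix"]@np.linalg.inv(m["pose"])[:3]
    X=cv2.triangulatePoints(M(a),M(b),np.array(uv1,float).reshape(2,1),np.array(uv2,float).reshape(2,1))
    return (X[:3]/X[3]).ravel()
def dark(im,x0,y0,x1,y1,th=85):
    g=im.max(2);m=np.zeros(g.shape,np.uint8);m[y0:y1,x0:x1]=(g[y0:y1,x0:x1]<th)*255
    m=cv2.morphologyEx(m,cv2.MORPH_CLOSE,np.ones((3,3)))
    c=max(cv2.findContours(m,0,1)[0],key=cv2.contourArea)
    return c
E
python3 - <<'E'
from h import *
R={"scene":[(245,118,328,172),(310,185,388,236),(205,280,325,385)],"side":[(285,300,392,400),(238,210,314,272),(310,112,388,174)]}
for n,L in R.items():
    im=cv2.imread(f"pics/{n}0.png")
    for r in L:
        c=dark(im,*r); h=cv2.convexHull(c)
        W=cast(n,h[:,0,:],0.008)[:,:2].astype(np.float32)*1000
        print(n,r,cv2.contourArea(c),cv2.minAreaRect(W))
im=cv2.imread("pics/scene0.png");a=cv2.resize(im[170:330,300:500],None,fx=4,fy=4,interpolation=2)[:600,:800]
cv2.imwrite("pics/c1.png",a)
im=cv2.imread("pics/side0.png");cv2.imwrite("pics/c2.png",cv2.resize(im[135:275,170:330],None,fx=4,fy=4,interpolation=2))
E
```

```text
scene (245, 118, 328, 172) 1694.0 ((261.0185852050781, 262.0257568359375), (121.739013671875, 167.84381103515625), 5.891567707061768)
scene (310, 185, 388, 236) 1570.0 ((516.899169921875, 132.36500549316406), (124.5868911743164, 94.13258361816406), 73.30433654785156)
scene (205, 280, 325, 385) 5626.5 ((554.3150024414062, -213.36245727539062), (120.26265716552734, 160.8560333251953), 5.399378776550293)
side (285, 300, 392, 400) 5032.5 ((259.21087646484375, 264.53564453125), (116.39424896240234, 158.534423828125), 5.7839035987854)
side (238, 210, 314, 272) 1930.5 ((514.4214477539062, 136.28163146972656), (121.25929260253906, 92.72511291503906), 73.27903747558594)
side (310, 112, 388, 174) 2019.0 ((553.1179809570312, -212.14175415039062), (119.13301086425781, 164.04568481445312), 5.284956932067871)
```

View pics/c1.png

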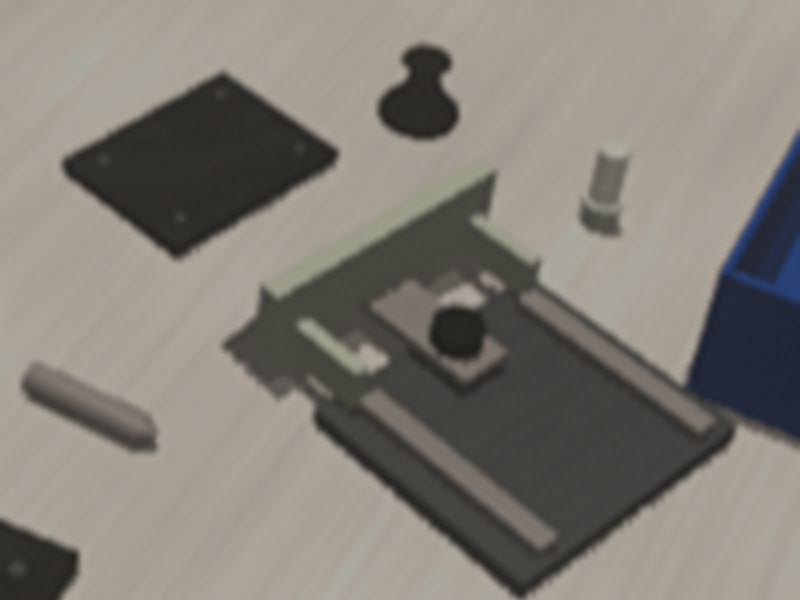

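View pics/c2.png

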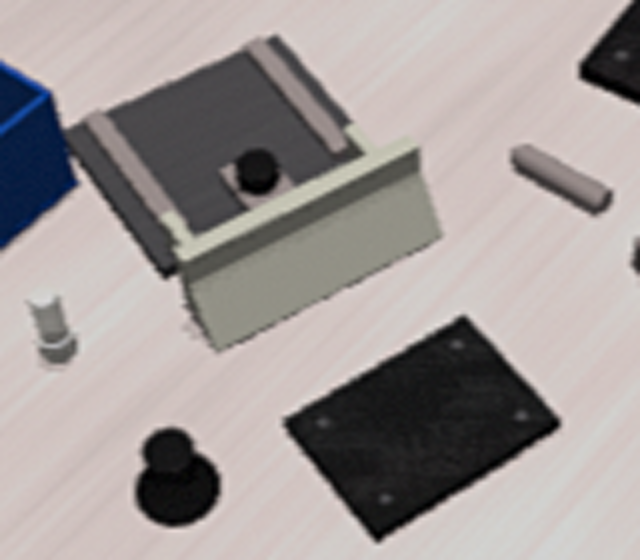

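Run:
```python
from h import *
f=lambda p:(np.array(p)/4+[170,135]-0.375)
lip=cast("side",[f((220,350)),f((441,236))],.0025);cf=cast("side",[f((184,262)),f((419,155))],.06);cb=cast("side",[f((174,238)),f((410,140))],.06)
g=lambda p:(np.array(p)/4+[300,170]-0.375)
sb=cast("scene",[g((262,288)),g((495,172))],.06);sb2=cast("scene",[g((265,300)),g((495,182))],.06)
for n,a in dict(lip=lip,cf=cf,cb=cb,sb=sb,sb2=sb2).items():
    d=a[0]-a[1];print(n,(a*1000).round(1)[:,:2].tolist(),"len",np.linalg.norm(d)*1000,"ang",np.degrees(np.arctan2(d[1],d[0])))
# plate corners
for n,r in (("scene",(310,185,388,236)),("side",(238,210,314,272))):
    im=cv2.imread(f"pics/{n}0.png");c=dark(im,*r);q=cv2.approxPolyDP(cv2.convexHull(c),6,True)[:,0,:]
    print(n,q.tolist(),(cast(n,q,.008)[:,:2]*1000).round(1).tolist())
#bystanders
print("guide",cast("side",[(213,258)],0.),cast("scene",[(404.5,199)],0.))
print("loupe",cast("side",[f((55,355))],0.),cast("scene",[g((600,225))],0.))
print("punch",cast("side",[f((515,155)),f((605,200))],0.008))
print("block",cast("side",[(339,203)],0.012),cast("scene",[(286,242)],.012))
```

```text
lip [[638.5, 161.6], [591.3, 23.2]] len 146.2761416828923 ang 71.20545371040488
cf [[659.4, 156.7], [606.8, 20.1]] len 146.3439238739147 ang 68.95095230008243
cb [[675.3, 147.6], [618.2, 14.2]] len 145.08028326744216 ang 66.79061272427016
sb [[612.9, 13.3], [670.5, 150.3]] len 148.61186670890052 ang -112.8165369159861
sb2 [[617.8, 7.0], [673.5, 143.2]] len 147.13921713438157 ang -112.25942029660145
scene [[383, 207], [345, 233], [316, 212], [354, 189]] [[572.3, 180.2], [544.6, 63.1], [460.2, 85.9], [489.1, 200.8]]
side [[286, 214], [309, 241], [263, 269], [241, 240]] [[540.1, 65.3], [455.0, 93.6], [490.0, 206.6], [574.4, 178.9]]
guide [[0.5955952  0.24513928 0.        ]] [[ 5.96419562e-01  2.40887970e-01 -1.11022302e-16]]
loupe [[0.71110833 0.21762105 0.        ]] [[0.71368656 0.21130754 0.        ]]
punch [[ 0.59216814 -0.04981784  0.008     ]
 [ 0.52789756 -0.05303636  0.008     ]]
block [[ 0.46049241 -0.02964034  0.012     ]] [[ 0.46194145 -0.02795141  0.012     ]]
```

Three black plates were found, all 120 mm one way:
- **Scene (286,146) / side (339,355):** about 120 x 160 mm.
- **Scene (268,332) / side (349,143):** about 120 x 162 mm.
- **Scene (350,210) / side (275,241):** about 93 x 121 mm, lying right in front of the stop. This is the one meant; the crops c1 and c2 confirm it.

I'll move over for a wrist view.

carry_out(rows=[{"grip": 1,"linear": [0.0088,0.037,0.0015],"dr": [0,0,-2.25]},{"grip": 1,"linear": [0.0088,0.037,0.0015],"dr": [0,0,-2.25]},{"grip": 1,"linear": [0.0088,0.037,0.0015],"dr": [0,0,-2.25]},{"grip": 1,"linear": [0.0088,0.037,0.0015],"dr": [0,0,-2.25]},{"grip": 1,"linear": [0.0088,0.037,0.0015],"dr": [0,0,-2.25]},{"grip": 1,"linear": [0.0088,0.037,0.0015],"dr": [0,0,-2.25]},{"grip": 1,"linear": [0.0088,0.037,0.0015],"dr": [0,0,-2.25]},{"grip": 1,"linear": [0.0088,0.037,0.0015],"dr": [0,0,-2.25]},{"grip": 1,"linear": [0.0088,0.037,0.0015],"dr": [0,0,-2.25]},{"grip": 1,"linear": [0.0088,0.037,0.0015],"dr": [0,0,-2.25]},{"grip": 1,"linear": [0.0088,0.037,0.0015],"dr": [0,0,-2.25]},{"grip": 1,"linear": [0.0088,0.037,0.0015],"dr": [0,0,-2.25]},{"grip": 1,"linear": [0.0088,0.037,0.0015],"dr": [0,0,-2.25]},{"grip": 1,"linear": [0.0088,0.037,0.0015],"dr": [0,0,-2.25]},{"grip": 1,"linear": [0.0088,0.037,0.0015],"dr": [0,0,-2.25]},{"grip": 1,"linear": [0.0088,0.037,0.0015],"dr": [0,0,-2.25]},{"grip": 1,"linear": [0.0088,0.037,0.0015],"dr": [0,0,-2.25]},{"grip": 1,"linear": [0.0088,0.037,0.0015],"dr": [0,0,-2.25]},{"grip": 1,"linear": [0.0088,0.037,0.0015],"dr": [0,0,-2.25]},{"grip": 1,"linear": [0.0088,0.037,0.0015],"dr": [0,0,-2.25]}])

```text
clock: 1.82
position: [0.4392, 0.1679, 0.2771]
orientation: [3.081, -0.61, 0.001]
wrist_force: [0.2, 0.3, 0.6]
grip_width: 0.0919
```

```bash
cat >> h.py <<'E'
from scipy.spatial.transform import Rotation as Rt
def wpose(s):
    T=np.eye(4);T[:3,:3]=Rt.from_rotvec(s["orientation"]).as_matrix();T[:3,3]=s["position"]
    return T@imaging.camera_model("wrist")["hand_eye"]
def wcast(P,uv,z):
    K=imaging.camera_model("wrist")["camera_matrix"];uv=np.atleast_2d(np.array(uv,float))
    d=np.c_[uv,np.ones(len(uv))]@np.linalg.inv(K).T@P[:3,:3].T
    return P[:3,3]+d*((z-P[2,3])/d[:,2])[:,None]
E
python3 - <<'E'
from h import *
s=readout.get_state();print(s["joints"].round(3))
im=imaging.read_camera("wrist");cv2.imwrite("pics/w1.png",im);np.save("w1.npy",wpose(s))
E
```

```text
[ 0.365  0.199 -0.875  1.946  0.174  1.073 -2.545]
```

View pics/w1.png

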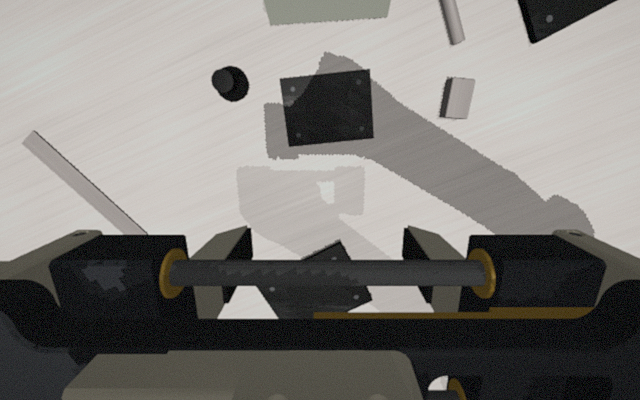

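Run:
```python
from h import *
im=cv2.imread("pics/w1.png");P=np.load("w1.npy")
cv2.imwrite("pics/w1c.png",cv2.resize(im[0:160,200:400],None,fx=4,fy=3.75,interpolation=2)[:600,:800])
c=dark(im,274,62,380,152,60);q=cv2.minAreaRect(wcast(P,cv2.convexHull(c)[:,0,:],.009)[:,:2].astype(np.float32)*1000);print(q)
g=im.astype(int)
for x in range(275,390,10):
    col=g[5:45,x]; k=np.argmax(np.abs(np.diff(col.sum(1))))+5; print(x,k,(wcast(P,[(x,k+.5)],.0025)[0]*1000).round(1))
```

```text
((515.5184326171875, 135.93748474121094), (118.26875305175781, 88.42513275146484), 73.52286529541016)
275 24 [636.4 158.7   2.5]
285 24 [631.6 146.9   2.5]
295 22 [628.8 134.2   2.5]
305 23 [622.9 122.8   2.5]
315 22 [619.1 110.6   2.5]
325 21 [615.3  98.4   2.5]
335 21 [610.4  86.6   2.5]
345 20 [606.6  74.4   2.5]
355 19 [602.9  62.2   2.5]
365 18 [599.1  50.1   2.5]
375 18 [594.3  38.3   2.5]
385 17 [590.5  26.2   2.5]
```

View pics/w1c.png

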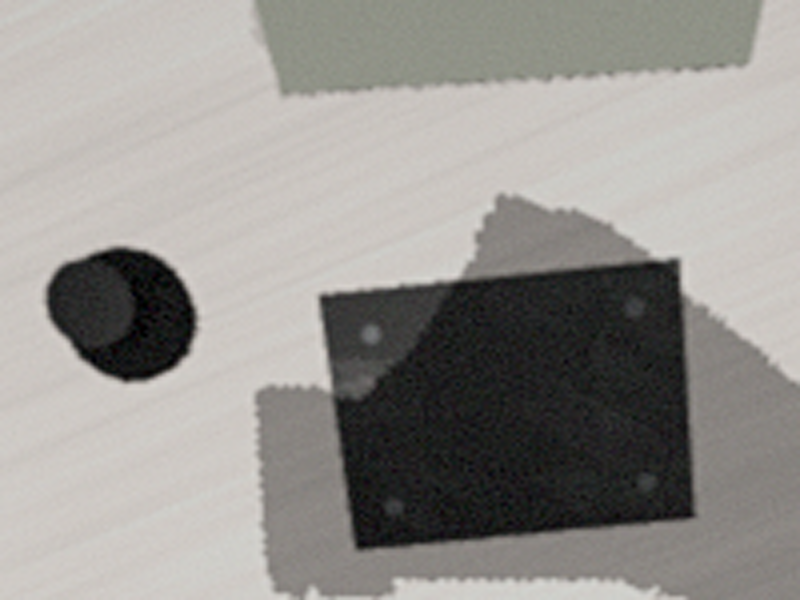

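carry_out(rows=[{"grip": 1,"linear": [0,0,-0.004],"dr": [0,0,7]},{"grip": 1,"linear": [0,0,-0.004],"dr": [0,0,7]},{"grip": 1,"linear": [0,0,-0.004],"dr": [0,0,7]},{"grip": 1,"linear": [0,0,-0.004],"dr": [0,0,7]},{"grip": 1,"linear": [0,0,-0.004],"dr": [0,0,7]},{"grip": 1,"linear": [0,0,-0.004],"dr": [0,0,7]},{"grip": 1,"linear": [0,0,-0.004],"dr": [0,0,7]},{"grip": 1,"linear": [0,0,-0.004],"dr": [0,0,7]},{"grip": 1,"linear": [0,0,-0.004],"dr": [0,0,7]},{"grip": 1,"linear": [0,0,-0.004],"dr": [0,0,7]},{"grip": 1,"linear": [0,0,-0.004],"dr": [0,0,7]},{"grip": 1,"linear": [0,0,-0.004],"dr": [0,0,7]},{"grip": 1,"linear": [0,0,-0.004],"dr": [0,0,7]},{"grip": 1,"linear": [0,0,-0.004],"dr": [0,0,7]},{"grip": 1,"linear": [0,0,-0.004],"dr": [0,0,7]},{"grip": 1,"linear": [0,0,-0.004],"dr": [0,0,7]},{"grip": 1,"linear": [0,0,-0.004],"dr": [0,0,7]},{"grip": 1,"linear": [0,0,-0.004],"dr": [0,0,7]},{"grip": 1,"linear": [0,0,-0.004],"dr": [0,0,7]},{"grip": 1,"linear": [0,0,-0.004],"dr": [0,0,7]}])

```text
clock: 3.53
position: [0.4337, 0.1779, 0.1923]
orientation: [1.544, 2.733, -0.012]
wrist_force: [-0.1, 0.2, -0.2]
grip_width: 0.0921
```

```bash
cat >> h.py <<'E'
A=np.radians(-19.0);L=np.array([.615,.0925,0]);xs=np.array([np.cos(A),np.sin(A),0]);ys=np.array([-np.sin(A),np.cos(A),0]);up=np.array([0,0,1.])
S=np.c_[xs,ys,up]
def tgt(mode,x,y,z,tau):
    t=np.radians(tau);Z=np.sin(t)*xs-np.cos(t)*up
    if mode=="push": Y=ys; X=np.cross(Y,Z)
    else: X=ys; Y=np.cross(Z,X)
    return L+S@np.array([x,y,z])/1000,np.c_[X,Y,Z]
def now(s=None):
    s=s or readout.get_state();R=Rt.from_rotvec(s["orientation"]).as_matrix()
    p=S.T@(s["position"]-L)*1000;f=S.T@s["wrist_force"]
    Z=S.T@R[:,2]
    print("t%.2f"%s["clock"],"stopframe mm",p.round(1),"tau %.1f"%np.degrees(np.arctan2(Z[0],-Z[2])),"Zy %.3f"%Z[1],"F",f.round(1),"tq",(S.T@s["wrist_torque"]).round(2),"grip %.1f"%(s["grip_width"]*1000))
    return s
def delta(mode,x,y,z,tau):
    s=now();p,R=tgt(mode,x,y,z,tau)
    d=p-s["position"];w=(Rt.from_matrix(R)*Rt.from_rotvec(s["orientation"]).inv()).as_rotvec(degrees=True)
    print("lin mm",(d*1000).round(1),"dr deg",w.round(2))
E
python3 -c "
from h import *
delta('push',-187,8,80,10)"
```

```text
t3.53 stopframe mm [-199.2   21.7  192.3] tau 0.1 Zy -0.008 F [-0.1  0.1 -0.2] tq [ 0.09 -0.09  0.02] grip 92.1
lin mm [   7.1  -16.9 -112.3] dr deg [-5.95 -7.87 39.85]
```

carry_out(rows=[{"grip": 1,"linear": [0.0009,-0.0021,-0.014],"dr": [-0.75,-1,5]},{"grip": 1,"linear": [0.0009,-0.0021,-0.014],"dr": [-0.75,-1,5]},{"grip": 1,"linear": [0.0009,-0.0021,-0.014],"dr": [-0.75,-1,5]},{"grip": 1,"linear": [0.0009,-0.0021,-0.014],"dr": [-0.75,-1,5]},{"grip": 1,"linear": [0.0009,-0.0021,-0.014],"dr": [-0.75,-1,5]},{"grip": 1,"linear": [0.0009,-0.0021,-0.014],"dr": [-0.75,-1,5]},{"grip": 1,"linear": [0.0009,-0.0021,-0.014],"dr": [-0.75,-1,5]},{"grip": 1,"linear": [0.0009,-0.0021,-0.014],"dr": [-0.75,-1,5]}])

```text
clock: 4.2
position: [0.4432, 0.1569, 0.0759]
orientation: [0.434, 2.929, -0.044]
wrist_force: [0.7, -0.5, -0.2]
grip_width: 0.0917
```

```bash
python3 -c "
from h import *
delta('push',-187,8,27.5,10)"
```

```text
t4.20 stopframe mm [-183.4    5.    75.9] tau 10.5 Zy 0.004 F [ 0.9 -0.3 -0.2] tq [ 0.11  0.1  -0.  ] grip 91.7
lin mm [ -2.4   4.1 -48.4] dr deg [ 0.29  0.39 -2.13]
```

carry_out(rows=[{"grip": 1,"linear": [-0.0006,0.001,-0.012],"dr": [0.1,0.1,-0.5]},{"grip": 1,"linear": [-0.0006,0.001,-0.012],"dr": [0.1,0.1,-0.5]},{"grip": 1,"linear": [-0.0006,0.001,-0.012],"dr": [0.1,0.1,-0.5]},{"grip": 1,"linear": [-0.0006,0.001,-0.007],"dr": [0,0,-0.5]},{"grip": 1,"linear": [0,0,-0.003],"dr": [0,0,0]}])

```text
clock: 4.62
position: [0.4386, 0.1568, 0.0253]
orientation: [0.48, 2.931, -0.05]
wrist_force: [-15.6, -7.4, 57.1]
grip_width: 0.0917
```

```bash
python3 -c "
from h import *
delta('push',-187,8,27.3,10)"
```

```text
t4.62 stopframe mm [-187.8    3.4   25.3] tau 10.0 Zy -0.005 F [-12.3 -12.1  57.1] tq [-1.3   0.88 -0.42] grip 91.7
lin mm [2.2 4.1 2. ] dr deg [ 0.3  -0.12 -0.35]
```

carry_out(rows=[{"grip": 1,"linear": [0.001,0.002,0.002],"dr": [0,0,-0.3]},{"grip": 1,"linear": [0,0.002,0],"dr": [0,0,0]}])

```text
clock: 4.78
position: [0.4391, 0.1598, 0.0273]
orientation: [0.487, 2.93, -0.055]
wrist_force: [0.7, -0.5, 0.5]
grip_width: 0.0918
```

```bash
python3 -c "
from h import *
delta('push',-187,8,27.3,10)"
```

```text
t4.78 stopframe mm [-188.2    6.3   27.3] tau 10.0 Zy -0.008 F [ 0.9 -0.3  0.5] tq [0.18 0.06 0.02] grip 91.8
lin mm [ 1.7  1.2 -0. ] dr deg [ 0.45 -0.16 -0.07]
```

carry_out(rows=[{"grip": 1,"linear": [0.0047,-0.0016,0],"dr": [0.4,-0.1,0]},{"grip": 1,"linear": [0.0047,-0.0016,0],"dr": [0,0,0]},{"grip": 1,"linear": [0.0047,-0.0016,0],"dr": [0,0,0]},{"grip": 1,"linear": [0.0047,-0.0016,0],"dr": [0,0,0]},{"grip": 1,"linear": [0.0047,-0.0016,0],"dr": [0,0,0]},{"grip": 1,"linear": [0.0047,-0.0016,0],"dr": [0,0,0]},{"grip": 1,"linear": [0.0047,-0.0016,0],"dr": [0,0,0]},{"grip": 1,"linear": [0.0047,-0.0016,0],"dr": [0,0,0]},{"grip": 1,"linear": [0.0047,-0.0016,0],"dr": [0,0,0]},{"grip": 1,"linear": [0.0047,-0.0016,0],"dr": [0,0,0]}])

```text
clock: 5.62
position: [0.4906, 0.1405, 0.027]
orientation: [0.489, 2.931, -0.044]
wrist_force: [-0.6, 0.6, 0.1]
grip_width: 0.0917
```

```bash
python3 -c "
from h import *
delta('push',-110,8,27.3,10)
for n in ('side','scene'): cv2.imwrite(f'pics/{n}2.png',cv2.resize(imaging.read_camera(n)[130:290,150:450],None,fx=2.6,fy=2.6,interpolation=2))
"
```

```text
t5.62 stopframe mm [-133.3    4.9   27. ] tau 9.9 Zy -0.001 F [-0.8  0.4  0.1] tq [ 0.16  0.21 -0.04] grip 91.7
lin mm [23.  -4.7  0.3] dr deg [ 0.04 -0.12 -0.05]
```

View pics/side2.png

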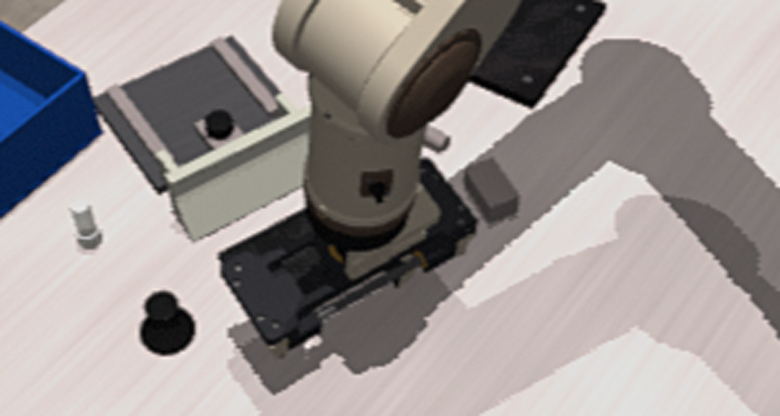

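View pics/scene2.png

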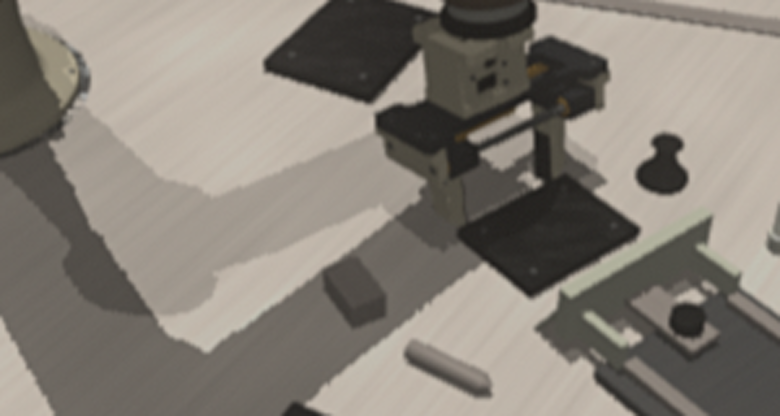

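The scene view shows the two fingers behind the plate's near edge at about (465,215) and (550,175). The plate is nearly square to the stop and the bystanders are clear, so I'm pushing on.

carry_out(rows=[{"grip": 1,"linear": [0.0038,-0.0009,0],"dr": [0,0,0]},{"grip": 1,"linear": [0.0038,-0.0009,0],"dr": [0,0,0]},{"grip": 1,"linear": [0.0038,-0.0009,0],"dr": [0,0,0]},{"grip": 1,"linear": [0.0038,-0.0011,0],"dr": [0,0,0]},{"grip": 1,"linear": [0.0038,-0.0013,0],"dr": [0,0,0]},{"grip": 1,"linear": [0.0028,-0.001,0],"dr": [0,0,0]},{"grip": 1,"linear": [0.0028,-0.001,0],"dr": [0,0,0]},{"grip": 1,"linear": [0.0028,-0.001,0],"dr": [0,0,0]},{"grip": 1,"linear": [0.0028,-0.001,0],"dr": [0,0,0]}])

```text
clock: 6.47
position: [0.5219, 0.1315, 0.0266]
orientation: [0.488, 2.933, -0.044]
wrist_force: [-2.1, 0.2, 1.0]
grip_width: 0.0918
```

```bash
python3 -c "
from h import *
delta('push',-90,6,27.3,10)"
```

```text
t6.47 stopframe mm [-100.7    6.6   26.6] tau 9.7 Zy -0.001 F [-2.1 -0.5  1. ] tq [ 0.1   0.75 -0.  ] grip 91.8
lin mm [10.  -4.   0.7] dr deg [-0.   -0.26 -0.12]
```

carry_out(rows=[{"grip": 1,"linear": [0.0028,-0.001,0.0003],"dr": [0,-0.1,0]},{"grip": 1,"linear": [0.0028,-0.001,0.0002],"dr": [0,0,0]},{"grip": 1,"linear": [0.0028,-0.001,0.0001],"dr": [0,0,0]},{"grip": 1,"linear": [0.0028,-0.001,0.0001],"dr": [0,0,0]},{"grip": 1,"linear": [0.0028,-0.001,0],"dr": [0,0,0]},{"grip": 1,"linear": [0.0028,-0.001,0],"dr": [0,0,0]},{"grip": 1,"linear": [0.0028,-0.001,0],"dr": [0,0,0]},{"grip": 1,"linear": [0.0028,-0.001,0],"dr": [0,0,0]}])

```text
clock: 7.13
position: [0.5449, 0.1229, 0.0266]
orientation: [0.486, 2.935, -0.043]
wrist_force: [-4.9, 1.9, -0.2]
grip_width: 0.0919
```

```bash
python3 -c "
from h import *
delta('push',-60,6,27.3,10)
cv2.imwrite('pics/scene3.png',cv2.resize(imaging.read_camera('scene')[130:290,290:490],None,fx=3,fy=3,interpolation=2))"
```

```text
t7.13 stopframe mm [-76.2   5.9  26.6] tau 9.7 Zy -0.001 F [-5.3  0.2 -0.2] tq [ 0.23  1.2  -0.02] grip 91.9
lin mm [15.3 -5.2  0.7] dr deg [-0.02 -0.32 -0.18]
```

View pics/scene3.png

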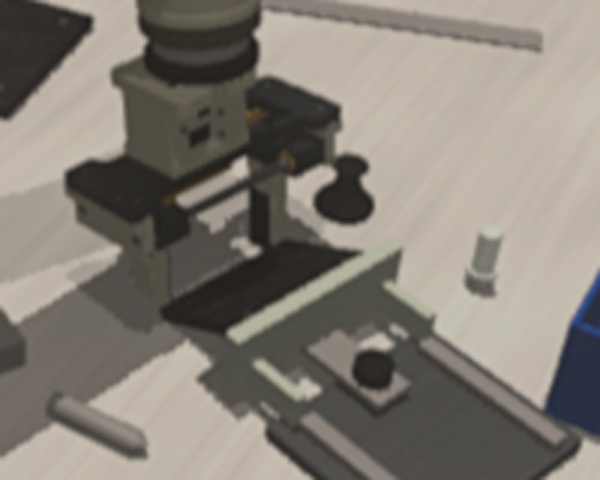

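The plate is climbing at about 5 N. Its near edge is at about (165,315), with the finger behind it at (150,290). Continuing.

carry_out(rows=[{"grip": 1,"linear": [0.0028,-0.001,0.0003],"dr": [0,-0.1,0]},{"grip": 1,"linear": [0.0028,-0.001,0.0002],"dr": [0,0,0]},{"grip": 1,"linear": [0.0028,-0.001,0.0001],"dr": [0,0,0]},{"grip": 1,"linear": [0.0028,-0.001,0.0001],"dr": [0,0,0]},{"grip": 1,"linear": [0.0028,-0.001,0],"dr": [0,0,0]},{"grip": 1,"linear": [0.0028,-0.001,0],"dr": [0,0,0]},{"grip": 1,"linear": [0.0028,-0.001,0],"dr": [0,0,0]},{"grip": 1,"linear": [0.0028,-0.001,0],"dr": [0,0,0]}])

```text
clock: 7.85
position: [0.571, 0.1129, 0.0275]
orientation: [0.487, 2.931, -0.045]
wrist_force: [-1.3, 0.9, 0.1]
grip_width: 0.0917
```

```bash
python3 -c "
from h import *
delta('push',-40,6,27.3,10)
cv2.imwrite('pics/scene4.png',cv2.resize(imaging.read_camera('scene')[130:290,290:490],None,fx=3,fy=3,interpolation=2))"
```

```text
t7.85 stopframe mm [-48.2   5.   27.5] tau 9.9 Zy -0.001 F [-1.6  0.4  0.1] tq [0.15 0.36 0.03] grip 91.7
lin mm [ 8.1 -1.7 -0.2] dr deg [ 0.06 -0.11 -0.1 ]
```

View pics/scene4.png

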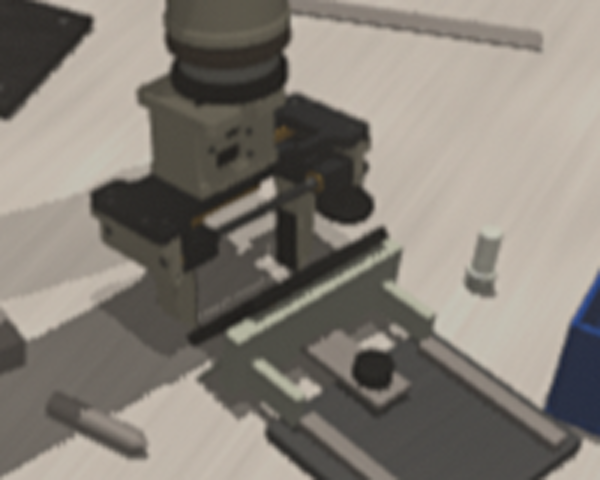

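carry_out(rows=[{"grip": 1,"linear": [0.0019,-0.0006,-0.0002],"dr": [0,0,0]},{"grip": 1,"linear": [0.0019,-0.0006,-0.0001],"dr": [0,0,0]},{"grip": 1,"linear": [0.0019,-0.0006,0],"dr": [0,0,0]},{"grip": 1,"linear": [0.0019,-0.0006,0],"dr": [0,0,0]},{"grip": 1,"linear": [0.0019,-0.0006,0],"dr": [0,0,0]},{"grip": 1,"linear": [0.0019,-0.0006,0],"dr": [0,0,0]}])

```text
clock: 8.4
position: [0.5845, 0.1087, 0.0276]
orientation: [0.488, 2.929, -0.045]
wrist_force: [-1.1, -0.1, 0.5]
grip_width: 0.0919
```

```bash
python3 -c "
from h import *
delta('push',-30,6,27.3,10)"
```

```text
t8.40 stopframe mm [-34.2   5.4  27.6] tau 10.0 Zy -0.001 F [-1.  -0.5  0.5] tq [ 0.16  0.29 -0.02] grip 91.9
lin mm [ 4.1 -0.8 -0.3] dr deg [ 0.07 -0.04 -0.09]
```

carry_out(rows=[{"grip": 1,"linear": [0.001,-0.0003,-0.0003],"dr": [0,0,0]},{"grip": 1,"linear": [0.001,-0.0003,-0.0002],"dr": [0,0,0]},{"grip": 1,"linear": [0.001,-0.0003,0],"dr": [0,0,0]},{"grip": 1,"linear": [0.001,-0.0003,0],"dr": [0,0,0]},{"grip": 1,"linear": [0.001,-0.0003,0],"dr": [0,0,0]}])

```text
clock: 8.82
position: [0.5901, 0.1071, 0.0271]
orientation: [0.488, 2.929, -0.045]
wrist_force: [-1.5, 0.5, 0.2]
grip_width: 0.0918
```

```bash
python3 -c "
from h import *
delta('push',-25,6,27.3,10)
cv2.imwrite('pics/scene5.png',cv2.resize(imaging.read_camera('scene')[150:250,330:480],None,fx=5,fy=5,interpolation=2))"
```

```text
t8.82 stopframe mm [-28.4   5.7  27.1] tau 10.0 Zy -0.001 F [-1.6  0.   0.2] tq [ 0.14  0.32 -0.02] grip 91.8
lin mm [ 3.3 -0.8  0.2] dr deg [ 0.07 -0.05 -0.09]
```

View pics/scene5.png

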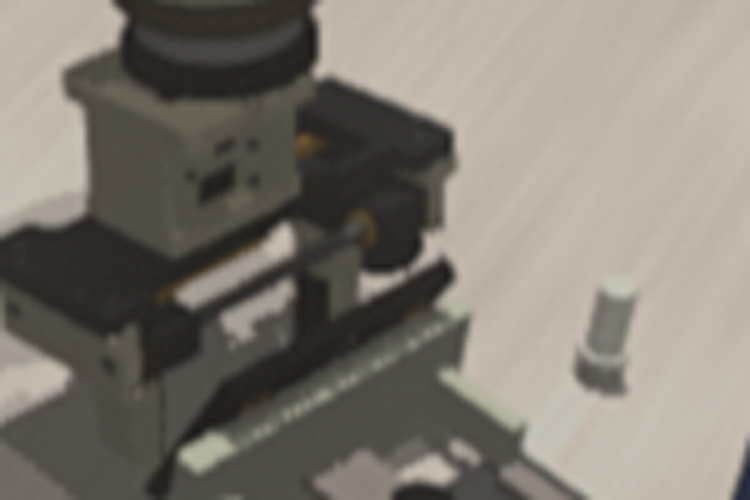

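Still climbing at 1.6 N. I'll carry on in 1 mm steps.

carry_out(rows=[{"grip": 1,"linear": [0.001,-0.0003,0],"dr": [0,0,0]},{"grip": 1,"linear": [0.001,-0.0003,0],"dr": [0,0,0]},{"grip": 1,"linear": [0.001,-0.0003,0],"dr": [0,0,0]},{"grip": 1,"linear": [0.0008,-0.0003,0],"dr": [0,0,0]}])

```text
clock: 9.2
position: [0.5931, 0.1062, 0.0267]
orientation: [0.488, 2.931, -0.045]
wrist_force: [-4.9, 1.5, 3.0]
grip_width: 0.0923
```

```bash
python3 -c "
from h import *
delta('push',-22,6,27.1,10)"
```

```text
t9.20 stopframe mm [-25.2   5.8  26.7] tau 9.9 Zy -0.001 F [-5.1 -0.1  3. ] tq [-0.01  1.   -0.02] grip 92.3
lin mm [ 3.1 -0.8  0.4] dr deg [ 0.05 -0.16 -0.11]
```

carry_out(rows=[{"grip": 1,"linear": [0.0008,-0.0003,0.0003],"dr": [0,0,0]},{"grip": 1,"linear": [0.0006,-0.0002,0.0001],"dr": [0,0,0]}])

```text
clock: 9.37
position: [0.5931, 0.1062, 0.0268]
orientation: [0.487, 2.934, -0.045]
wrist_force: [-3.2, 0.9, 1.4]
grip_width: 0.0916
```

```bash
python3 -c "
from h import *
delta('push',-22,6,27.1,10)
cv2.imwrite('pics/scene6.png',cv2.resize(imaging.read_camera('scene')[150:250,330:480],None,fx=5,fy=5,interpolation=2))
cv2.imwrite('pics/side6.png',cv2.resize(imaging.read_camera('side')[130:290,170:370],None,fx=4,fy=3.75,interpolation=2)[:600])
"
```

```text
t9.37 stopframe mm [-25.2   5.8  26.8] tau 9.7 Zy -0.002 F [-3.3 -0.2  1.4] tq [ 0.04  0.87 -0.08] grip 91.6
lin mm [ 3.  -0.9  0.3] dr deg [ 0.03 -0.29 -0.15]
```

View pics/scene6.png

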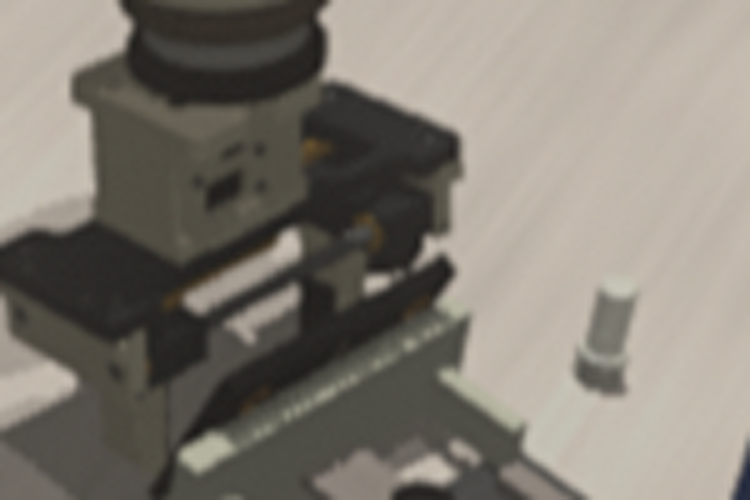

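View pics/side6.png

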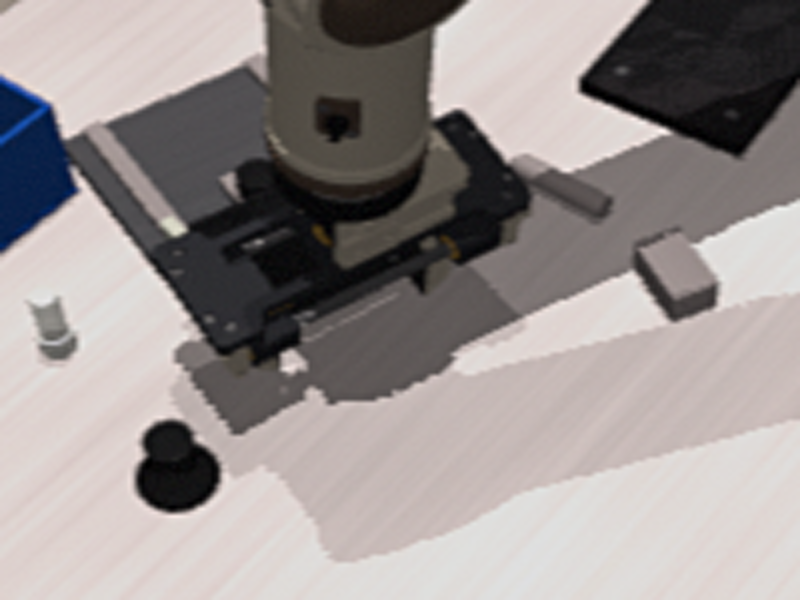

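carry_out(rows=[{"grip": 1,"linear": [0.0012,-0.0004,0.0002],"dr": [0,-0.2,0]},{"grip": 1,"linear": [0.0014,-0.0005,0.0002],"dr": [0,-0.2,0]}])

```text
clock: 9.63
position: [0.5934, 0.1061, 0.0266]
orientation: [0.485, 2.931, -0.043]
wrist_force: [-7.3, 1.7, 4.7]
grip_width: 0.0918
```

```bash
python3 -c "
from h import *
now()"
```

```text
t9.63 stopframe mm [-24.9   5.8  26.6] tau 9.9 Zy -0.000 F [-7.4 -0.8  4.7] tq [-0.19  1.68 -0.1 ] grip 91.8
```

Run:
```python
from h import *
im=imaging.read_camera('scene');big=cv2.resize(im[150:250,330:480],None,fx=5,fy=5,interpolation=2)
for th,c in ((70,(0,255,0)),(64,(0,255,255)),(58,(0,0,255))):
    t=np.radians(th)
    # plate face line through crest (22,60); foot marked edge on bench
    fx=22-60/np.tan(t)
    pts=[]
    for y in (64,-56):
        w=L+S@np.array([fx+90*np.cos(t),y,90*np.sin(t)])/1000
        pts.append(tuple(((proj("scene",w)[0]-[330,150]+.5)*5).astype(int)))
    print(th,fx,pts);cv2.line(big,pts[0],pts[1],c,1)
for y in (75,-75):
    print(proj("scene",L+S@np.array([22,y,60])/1000),proj("scene",L+S@np.array([34,y,60])/1000))
cv2.imwrite("pics/s7.png",big)
```

```text
70 0.16178594402785507 [(np.int64(458), np.int64(273)), (np.int64(235), np.int64(400))]
64 -7.263955313951687 [(np.int64(459), np.int64(281)), (np.int64(237), np.int64(409))]
58 -15.492161114559643 [(np.int64(457), np.int64(290)), (np.int64(236), np.int64(418))]
[[419.75502937 209.14638688]] [[424.26767789 212.25019671]]
[[364.68325412 240.96143376]] [[369.12665464 244.55350235]]
```

View pics/s7.png

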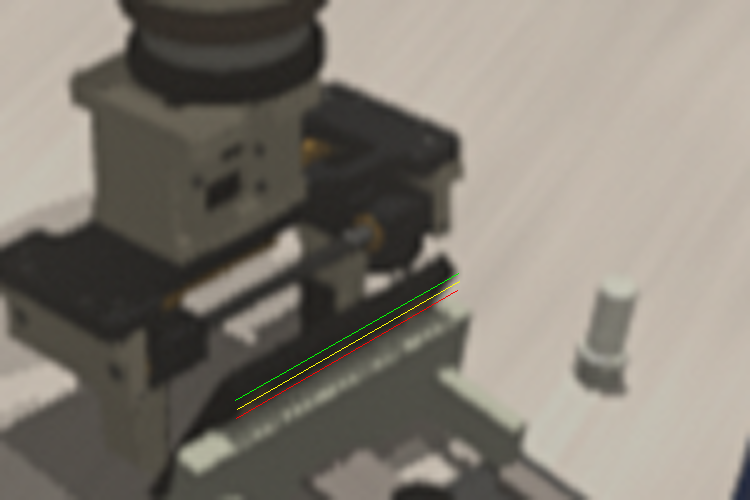

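carry_out(rows=[{"grip": 1,"linear": [0.0016,-0.0005,0.0006],"dr": [0,0,0]},{"grip": 1,"linear": [0.0018,-0.0006,0.0003],"dr": [0,0,0]}])

```text
clock: 9.85
position: [0.5935, 0.1061, 0.0267]
orientation: [0.484, 2.936, -0.043]
wrist_force: [-8.1, 0.4, 3.7]
grip_width: 0.0919
```

Run:
```python
from h import *
now()
im=imaging.read_camera('scene');big=cv2.resize(im[180:240,350:450],None,fx=8,fy=8,interpolation=2)
cv2.imwrite("pics/s8.png",big)
for th in (75,70,66,62,58):
    t=np.radians(th);fx=22-60/np.tan(t);o=[]
    for h,n in ((90,0),(90,10),(87,0),(90,3)):
      for y in (65,):
        w=L+S@np.array([fx+h*np.cos(t)-n*np.sin(t),y,h*np.sin(t)+n*np.cos(t)])/1000
        o+=((proj("scene",w)[0]-[350,180]+.5)*8).round(0).tolist()
    print(th,o)
```

```text
t9.85 stopframe mm [-24.8   5.8  26.7] tau 9.6 Zy -0.001 F [-7.8 -2.2  3.7] tq [-0.06  1.73 -0.14] grip 91.9
75 [573.0, 184.0, 545.0, 156.0, 568.0, 192.0, 564.0, 176.0]
70 [576.0, 195.0, 550.0, 165.0, 571.0, 202.0, 568.0, 186.0]
66 [578.0, 205.0, 552.0, 173.0, 572.0, 211.0, 570.0, 195.0]
62 [578.0, 214.0, 553.0, 181.0, 572.0, 220.0, 570.0, 204.0]
58 [575.0, 224.0, 553.0, 190.0, 569.0, 228.0, 568.0, 213.0]
```

View pics/s8.png

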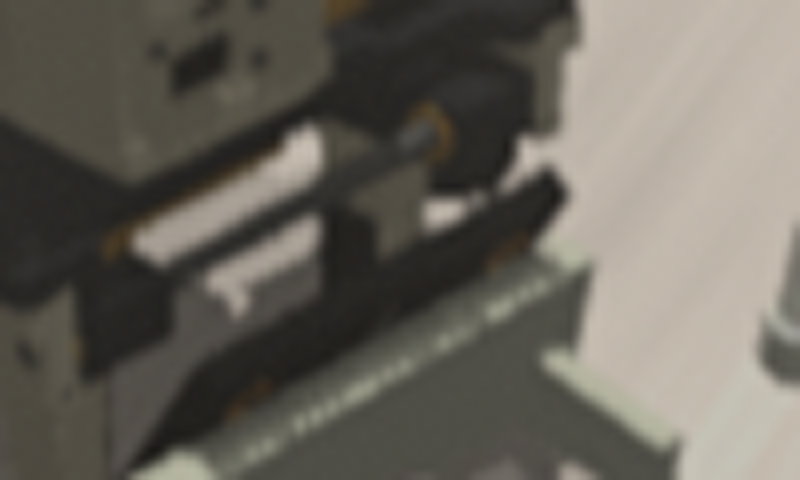

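The lean matches 70°: the plate's top corner is seen at (550,168) against a predicted (550,165). The force rose to 8 N with no further travel, so the plate is home. I'll back off, rise and turn the hand.

carry_out(rows=[{"grip": 1,"linear": [-0.002,0.0007,0.001],"dr": [0,0,0]},{"grip": 1,"linear": [-0.005,0.0017,0.001],"dr": [0,0,0]},{"grip": 1,"linear": [-0.012,0.004,0.003],"dr": [0,0,0]},{"grip": 1,"linear": [-0.014,0.005,0.015],"dr": [0,0,0]},{"grip": 1,"linear": [-0.01,0.003,0.035],"dr": [0,0,0]},{"grip": 1,"linear": [0,0,0.035],"dr": [0,0,-4]},{"grip": 1,"linear": [0,0,0.035],"dr": [0,0,-7]},{"grip": 1,"linear": [0,0,0.03],"dr": [0,0,-7]},{"grip": 1,"linear": [0,0,0.02],"dr": [0,0,-7]}])

```text
clock: 10.65
position: [0.5431, 0.1182, 0.2041]
orientation: [1.13, 2.765, -0.104]
wrist_force: [0.2, -0.4, 0.1]
grip_width: 0.0921
```

Run:
```python
from h import *
print(readout.get_state()["joints"].round(2))
delta('grip',30,7,190,-20)
im=imaging.read_camera('scene');cv2.imwrite("pics/s9.png",cv2.resize(im[150:250,330:480],None,fx=5,fy=5,interpolation=2))
```

```text
[ 0.54  0.62 -1.2   1.89  0.83  1.13 -0.2 ]
t10.65 stopframe mm [-76.3   0.9 204.1] tau 8.5 Zy -0.078 F [ 0.3 -0.3  0.1] tq [ 0.22  0.03 -0.01] grip 92.1
lin mm [102.5 -28.9 -14.1] dr deg [  5.03  22.45 -65.4 ]
```

View pics/s9.png

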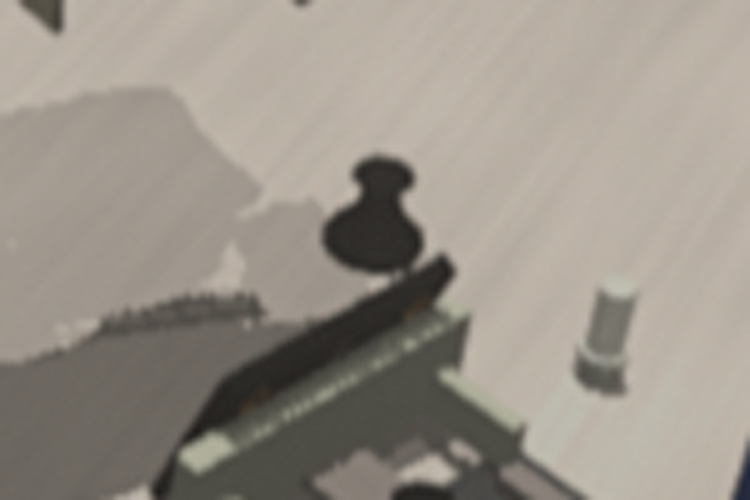

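Run:
```python
from h import *
im=imaging.read_camera('side');cv2.imwrite("pics/d9.png",cv2.resize(im[150:250,180:330],None,fx=5,fy=5,interpolation=2))
```

```text
(no output)
```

View pics/d9.png

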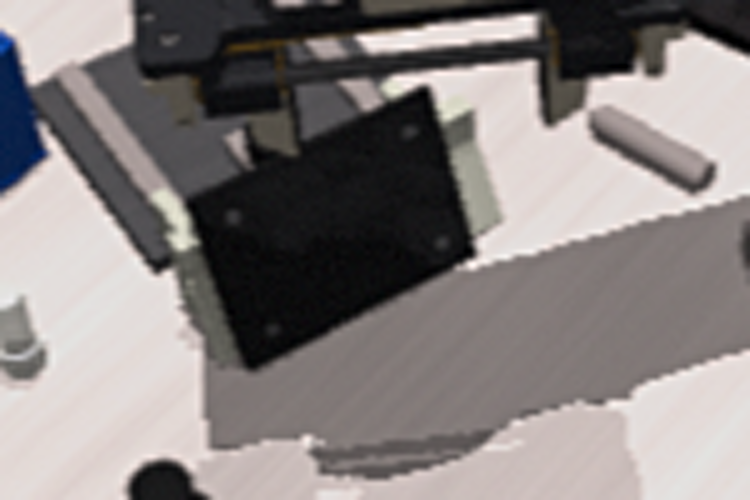

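Run:
```python
from h import *
for a,b in (((447,256),(188,202)),((222,383),(427,88))):
    p=tri(np.array(a)/5+[330,150]-.4,np.array(b)/5+[180,150]-.4); print((S.T@(p-L)*1000).round(1))
f=lambda q:np.array(q)/5+[180,150]-.4
for q in ((252,370),(473,258)): print("bottom plain",(S.T@(cast("side",[f(q)],.0034)[0]-L)*1000).round(1))
for q in ((188,202),(427,88)): print("top plain",(S.T@(cast("side",[f(q)],.088)[0]-L)*1000).round(1))
```

```text
[22.7 66.4 86.3]
[ 22.3 -53.2  85.3]
bottom plain [-11.3  65.4   3.4]
bottom plain [-12.3 -49.8   3.4]
top plain [21.4 66.9 88. ]
top plain [ 20.8 -51.3  88. ]
```

carry_out(rows=[{"grip": 1,"linear": [0.0115,-0.003,-0.003],"dr": [0.5,2.2,-6.5]},{"grip": 1,"linear": [0.0115,-0.003,-0.003],"dr": [0.5,2.2,-6.5]},{"grip": 1,"linear": [0.0115,-0.003,-0.003],"dr": [0.5,2.2,-6.5]},{"grip": 1,"linear": [0.0115,-0.003,-0.003],"dr": [0.5,2.2,-6.5]},{"grip": 1,"linear": [0.0115,-0.003,-0.003],"dr": [0.5,2.2,-6.5]},{"grip": 1,"linear": [0.0115,-0.003,-0.003],"dr": [0.5,2.2,-6.5]},{"grip": 1,"linear": [0.0115,-0.003,-0.003],"dr": [0.5,2.2,-6.5]},{"grip": 1,"linear": [0.0115,-0.003,-0.003],"dr": [0.5,2.2,-6.5]},{"grip": 1,"linear": [0.0115,-0.003,-0.003],"dr": [0.5,2.2,-6.5]}])

```text
clock: 11.5
position: [0.6456, 0.0938, 0.1763]
orientation: [-2.264, -1.802, 0.298]
wrist_force: [1.4, -0.3, 0.7]
grip_width: 0.0917
```

Run:
```python
from h import *
print(readout.get_state()["joints"].round(2))
delta('grip',47,7,142,-20.5)
```

```text
[ 0.36  0.91 -0.9   1.32  0.5   1.48 -0.75]
t11.50 stopframe mm [ 28.5  11.2 176.3] tau -17.5 Zy -0.047 F [1.4 0.1 0.7] tq [ 0.12 -0.42 -0.06] grip 91.7
lin mm [ 16.2 -10.  -34.3] dr deg [ 1.58  2.44 -6.19]
```

carry_out(rows=[{"grip": 0.5,"linear": [0.005,-0.003,-0.01],"dr": [0.5,0.8,-2]},{"grip": 0.5,"linear": [0.005,-0.003,-0.01],"dr": [0.5,0.8,-2]},{"grip": 0.5,"linear": [0.005,-0.003,-0.01],"dr": [0.5,0.8,-2]},{"grip": 0.5,"linear": [0,0,0],"dr": [0,0,0]}])

```text
clock: 11.83
position: [0.6618, 0.0797, 0.1381]
orientation: [-2.314, -1.637, 0.306]
wrist_force: [-1.4, -0.7, -0.9]
grip_width: 0.0698
```

Run:
```python
from h import *
delta('grip',30,7,95,-20.5)
```

```text
t11.83 stopframe mm [ 48.4   3.2 138.1] tau -20.7 Zy -0.003 F [-1.1 -1.1 -0.9] tq [-0.12 -0.46  0.07] grip 69.8
lin mm [-16.1   9.6 -43.1] dr deg [ 0.26 -0.27  0.37]
```

carry_out(rows=[{"grip": 0.5,"linear": [-0.0022,0.0013,-0.0055],"dr": [0,0,0]},{"grip": 0.5,"linear": [-0.0022,0.0013,-0.0055],"dr": [0,0,0]},{"grip": 0.5,"linear": [-0.0022,0.0013,-0.0055],"dr": [0,0,0]},{"grip": 0.5,"linear": [-0.0022,0.0013,-0.0055],"dr": [0,0,0]},{"grip": 0.5,"linear": [-0.0022,0.0013,-0.0055],"dr": [0,0,0]},{"grip": 0.5,"linear": [-0.0022,0.0013,-0.0055],"dr": [0,0,0]},{"grip": 0.5,"linear": [0,0,0],"dr": [0,0,0]}])

```text
clock: 12.42
position: [0.6433, 0.0918, 0.1024]
orientation: [-2.303, -1.651, 0.307]
wrist_force: [-0.2, -0.3, -0.6]
grip_width: 0.0459
```

Run:
```python
from h import *
delta('grip',30,7,95,-20.5)
im=imaging.read_camera('scene');cv2.imwrite("pics/s10.png",cv2.resize(im[130:250,310:470],None,fx=5,fy=5,interpolation=2))
```

```text
t12.42 stopframe mm [ 27.    8.5 102.4] tau -20.7 Zy -0.006 F [-0.1 -0.4 -0.6] tq [-0.04 -0.42  0.04] grip 45.9
lin mm [ 2.4 -2.4 -7.4] dr deg [ 0.15 -0.31 -0.3 ]
```

View pics/s10.png

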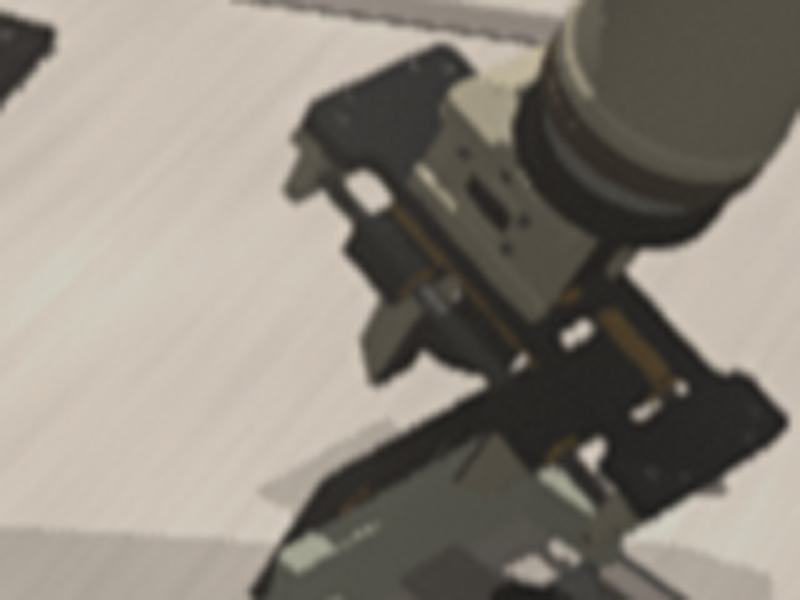

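carry_out(rows=[{"grip": 0.5,"linear": [0.0012,-0.001,-0.0025],"dr": [0,0,0]},{"grip": 0.5,"linear": [0.0008,-0.001,-0.002],"dr": [0,0,0]},{"grip": 0.5,"linear": [0.0004,-0.0004,-0.001],"dr": [0,0,0]}])

```text
clock: 12.72
position: [0.647, 0.0896, 0.0983]
orientation: [-2.304, -1.652, 0.304]
wrist_force: [-0.1, -0.0, -0.3]
grip_width: 0.046
```

Run:
```python
from h import *
delta('grip',30,7,95.5,-20.5)
```

```text
t12.72 stopframe mm [31.2  7.7 98.3] tau -20.6 Zy -0.005 F [-0.1 -0.  -0.3] tq [-0.04 -0.49  0.02] grip 46.0
lin mm [-1.4 -0.3 -2.8] dr deg [ 0.13 -0.15 -0.32]
```

carry_out(rows=[{"grip": 0.5,"linear": [-0.0015,0.0003,-0.0015],"dr": [0,0,0]},{"grip": 0.4,"linear": [-0.0009,0.0002,-0.001],"dr": [0,0,0]},{"grip": 0.3,"linear": [0,0,0],"dr": [0,0,0]},{"grip": 0.2,"linear": [0,0,0],"dr": [0,0,0]},{"grip": 0.18,"linear": [0,0,0],"dr": [0,0,0]},{"grip": 0.18,"linear": [0,0,0],"dr": [0,0,0]},{"grip": 0.18,"linear": [0,0,0],"dr": [0,0,0]}])

```text
clock: 13.3
position: [0.6453, 0.0894, 0.0958]
orientation: [-2.306, -1.651, 0.302]
wrist_force: [0.1, 0.2, 0.8]
grip_width: 0.0174
```

Run:
```python
from h import *
delta('grip',28.4,7,95.0,-20.5)
im=imaging.read_camera('side');cv2.imwrite("pics/d11.png",cv2.resize(im[110:250,180:340],None,fx=4,fy=4,interpolation=2))
im=imaging.read_camera('scene');cv2.imwrite("pics/s11.png",cv2.resize(im[150:250,330:460],None,fx=6,fy=6,interpolation=2))
```

```text
t13.30 stopframe mm [29.7  6.9 95.8] tau -20.5 Zy -0.004 F [0.  0.3 0.8] tq [ 0.03 -0.5  -0.03] grip 17.4
lin mm [-1.2  0.5 -0.8] dr deg [ 0.14 -0.09 -0.22]
```

View pics/s11.png

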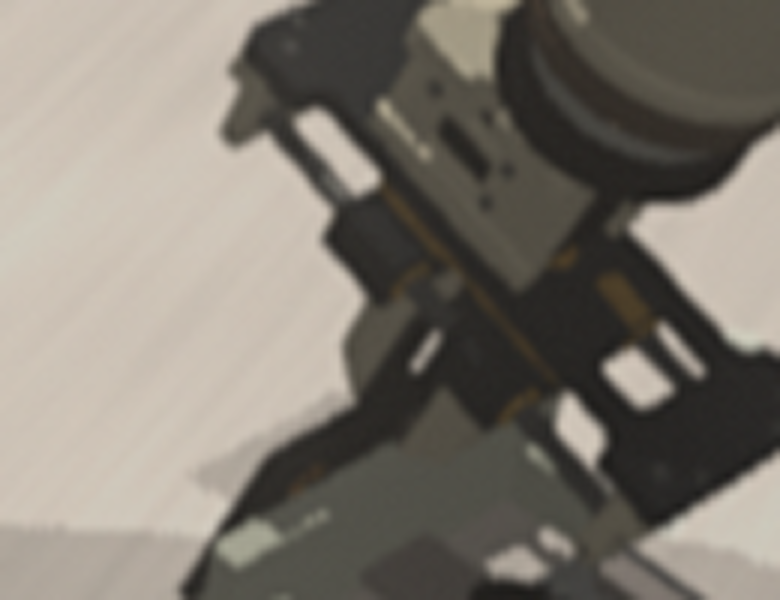

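View pics/d11.png

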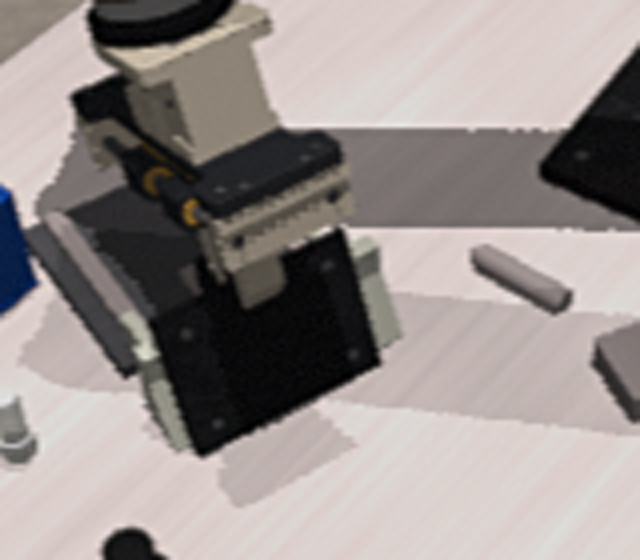

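The jaws straddle the plate's top edge: side view finger on the plain face at about (265,280), scene view pads around (430,400). Closing.

carry_out(rows=[{"grip": 0.14,"linear": [-0.0008,0.0003,-0.0004],"dr": [0,0,0]},{"grip": 0.11,"linear": [0,0,0],"dr": [0,0,0]},{"grip": 0.05,"linear": [0,0,0],"dr": [0,0,0]},{"grip": 0,"linear": [0,0,0],"dr": [0,0,0]},{"grip": 0,"linear": [0,0,0],"dr": [0,0,0]}])

```text
clock: 13.82
position: [0.6445, 0.0899, 0.0954]
orientation: [-2.306, -1.651, 0.302]
wrist_force: [0.2, 0.8, -0.3]
grip_width: 0.0098
```

Run:
```python
from h import *
now()
```

```text
t13.82 stopframe mm [28.7  7.1 95.4] tau -20.5 Zy -0.004 F [-0.1  0.9 -0.3] tq [-0.01 -0.43  0.01] grip 9.8
```

```bash
cat >> h.py <<'E'
def plan(taus,y=7,Lg=100.,lift=.7,xp=-11):
    s=now();p0=s["position"]*1000
    for t in taus:
        r=np.radians(t);c,sn=np.cos(r),np.sin(r)
        q=1000*L+S@np.array([xp+5*c-Lg*sn,y,5*abs(sn)+lift+Lg*c])
        print(t,"d mm",(q-p0).round(1));p0=q
E
python3 -c "
from h import *
plan([-17,-13.5,-10,-6,-2,2,6,10])"
```

```text
t13.82 stopframe mm [28.7  7.1 95.4] tau -20.5 Zy -0.004 F [-0.1  0.9 -0.3] tq [-0.01 -0.43  0.01] grip 9.8
-17 d mm [-5.4  1.8  2.4]
-13.5 d mm [-5.5  1.9  1.3]
-10 d mm [-5.6  1.9  0.9]
-6 d mm [-6.5  2.2  0.6]
-2 d mm [-6.6  2.3  0.1]
2 d mm [-6.6  2.3  0. ]
6 d mm [-6.6  2.3 -0.1]
10 d mm [-6.6  2.3 -0.6]
```

carry_out(rows=[{"grip": 0,"linear": [-0.0045,0.0015,0.0022],"dr": [-1,-2.8,0]},{"grip": 0,"linear": [-0.0054,0.0018,0.0013],"dr": [-1.1,-3.3,0]},{"grip": 0,"linear": [-0.0054,0.0018,0.0009],"dr": [-1.1,-3.3,0]},{"grip": 0,"linear": [-0.004,0.0014,0.0004],"dr": [-0.8,-2.4,0]}])

```text
clock: 14.15
position: [0.6257, 0.0963, 0.1004]
orientation: [-2.465, -1.756, 0.12]
wrist_force: [0.0, 0.8, -0.5]
grip_width: 0.0098
```

```bash
python3 -c "
from h import *
plan([-6,-2,2,6,10,14,18])"
```

```text
t14.15 stopframe mm [  8.9   7.1 100.4] tau -7.9 Zy 0.001 F [-0.2  0.8 -0.5] tq [-0.09 -0.01  0.04] grip 9.8
-6 d mm [-4.3  1.4  0.3]
-2 d mm [-6.6  2.3  0.1]
2 d mm [-6.6  2.3  0. ]
6 d mm [-6.6  2.3 -0.1]
10 d mm [-6.6  2.3 -0.6]
14 d mm [-6.5  2.2 -1.1]
18 d mm [-6.4  2.2 -1.6]
```

carry_out(rows=[{"grip": 0,"linear": [-0.0058,0.0019,0.0002],"dr": [-1.1,-3.3,0]},{"grip": 0,"linear": [-0.0066,0.0023,0.0001],"dr": [-1.3,-3.8,0]},{"grip": 0,"linear": [-0.0066,0.0023,0],"dr": [-1.3,-3.8,0]},{"grip": 0,"linear": [-0.0066,0.0023,-0.0001],"dr": [-1.3,-3.8,0]},{"grip": 0,"linear": [-0.0066,0.0023,-0.0006],"dr": [-1.3,-3.8,0]},{"grip": 0,"linear": [-0.005,0.0017,-0.0008],"dr": [-1,-2.9,0]}])

```text
clock: 14.65
position: [0.5857, 0.1101, 0.101]
orientation: [2.375, 1.69, 0.242]
wrist_force: [0.1, -0.7, -1.3]
grip_width: 0.0098
```

```bash
python3 -c "
from h import *
plan([14,18,22,26,30,34,38,41])
for n in ('side','scene'): cv2.imwrite(f'pics/{n}12.png',cv2.resize(imaging.read_camera(n)[100:260,(180 if n=='side' else 290):(380 if n=='side' else 490)],None,fx=3.5,fy=3.5,interpolation=2))"
```

```text
t14.65 stopframe mm [-33.4   7.1 101. ] tau 15.6 Zy 0.008 F [ 0.4 -0.6 -1.3] tq [-0.04  0.39 -0.03] grip 9.8
14 d mm [ 2.9 -1.1 -2.1]
18 d mm [-6.4  2.2 -1.6]
22 d mm [-6.3  2.2 -2.1]
26 d mm [-6.2  2.1 -2.5]
30 d mm [-6.   2.1 -3. ]
34 d mm [-5.8  2.  -3.4]
38 d mm [-5.5  1.9 -3.8]
41 d mm [-4.   1.4 -3.1]
```

View pics/scene12.png

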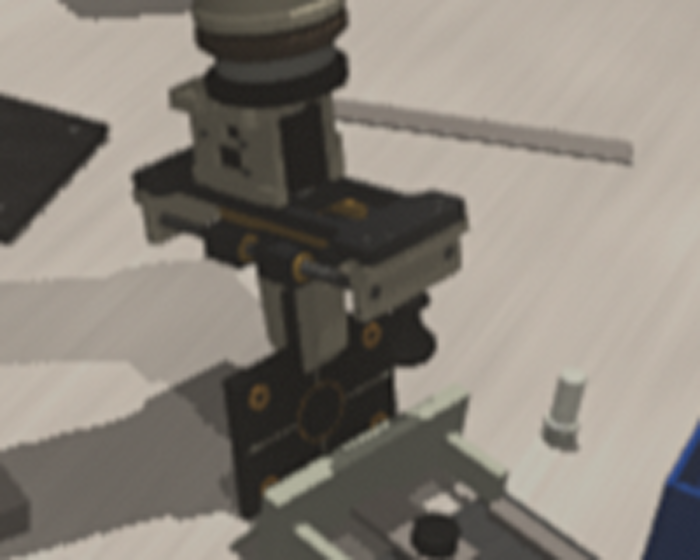

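View pics/side12.png

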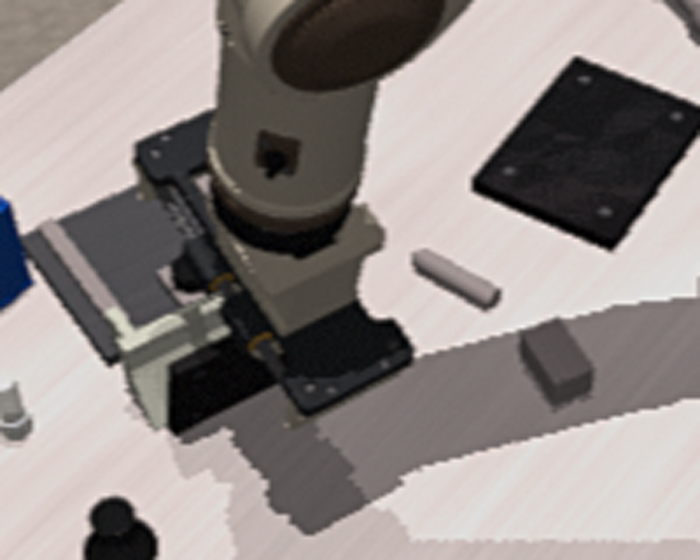

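carry_out(rows=[{"grip": 0,"linear": [-0.0035,0.0012,-0.0024],"dr": [-1.1,-3.3,0]},{"grip": 0,"linear": [-0.0055,0.0019,-0.0026],"dr": [-1.3,-3.8,0]},{"grip": 0,"linear": [-0.0059,0.002,-0.003],"dr": [-1.3,-3.8,0]},{"grip": 0,"linear": [-0.0058,0.002,-0.0031],"dr": [-1.3,-3.8,0]},{"grip": 0,"linear": [-0.0045,0.0015,-0.0028],"dr": [-1,-2.9,0]}])

```text
clock: 15.17
position: [0.5657, 0.1175, 0.0895]
orientation: [2.15, 1.523, 0.468]
wrist_force: [-4.6, 0.8, -0.4]
grip_width: 0.01
```

```bash
python3 -c "
from h import *
plan([34,38,42,46,50],lift=0.3)
print(readout.get_state()['joints'].round(2))"
```

```text
t15.17 stopframe mm [-54.7   7.6  89.5] tau 33.3 Zy 0.007 F [-4.6 -0.7 -0.4] tq [-0.29  1.53 -0.12] grip 10.0
34 d mm [-7.8  2.1 -3.5]
38 d mm [-5.5  1.9 -3.8]
42 d mm [-5.3  1.8 -4.2]
46 d mm [-5.   1.7 -4.6]
50 d mm [-4.7  1.6 -5. ]
[-0.08  0.51 -0.48  2.23  1.61  0.62 -2.25]
```

carry_out(rows=[{"grip": 0,"linear": [-0.0038,0.001,-0.0012],"dr": [0,0,0]},{"grip": 0,"linear": [-0.0038,0.001,-0.0012],"dr": [0,0,0]}])

```text
clock: 15.33
position: [0.5581, 0.121, 0.0866]
orientation: [2.144, 1.527, 0.466]
wrist_force: [0.4, -0.6, 3.3]
grip_width: 0.0099
```

```bash
python3 -c "
from h import *
plan([34,38,42,46,50],lift=0.3)
print(readout.get_state()['joints'].round(2))"
```

```text
t15.33 stopframe mm [-63.1   8.4  86.6] tau 33.4 Zy 0.006 F [ 0.5 -0.4  3.3] tq [-0.1  -0.38 -0.04] grip 9.9
34 d mm [-0.2 -1.5 -0.6]
38 d mm [-5.5  1.9 -3.8]
42 d mm [-5.3  1.8 -4.2]
46 d mm [-5.   1.7 -4.6]
50 d mm [-4.7  1.6 -5. ]
[-0.09  0.51 -0.48  2.24  1.62  0.63 -2.28]
```

carry_out(rows=[{"grip": 0,"linear": [-0.0055,0.0014,-0.003],"dr": [-1.2,-3.6,0]},{"grip": 0,"linear": [-0.005,0.0012,-0.0035],"dr": [-1,-2.9,0]}])

```text
clock: 15.5
position: [0.5534, 0.1223, 0.0832]
orientation: [2.053, 1.449, 0.55]
wrist_force: [-1.1, -0.5, -2.4]
grip_width: 0.0096
```

```bash
python3 -c "
from h import *
plan([42,46,50],lift=0.3)
print(readout.get_state()['joints'].round(2))
for n in ('side','scene'): cv2.imwrite(f'pics/{n}13.png',cv2.resize(imaging.read_camera(n)[100:260,(180 if n=='side' else 290):(380 if n=='side' else 490)],None,fx=3.5,fy=3.5,interpolation=2))"
```

```text
t15.50 stopframe mm [-67.9   8.2  83.2] tau 40.7 Zy 0.004 F [-0.9 -0.8 -2.4] tq [-0.13  1.09 -0.09] grip 9.6
42 d mm [-6.3  1.  -5.3]
46 d mm [-5.   1.7 -4.6]
50 d mm [-4.7  1.6 -5. ]
[-0.16  0.56 -0.48  2.3   1.84  0.78 -2.56]
```

View pics/scene13.png

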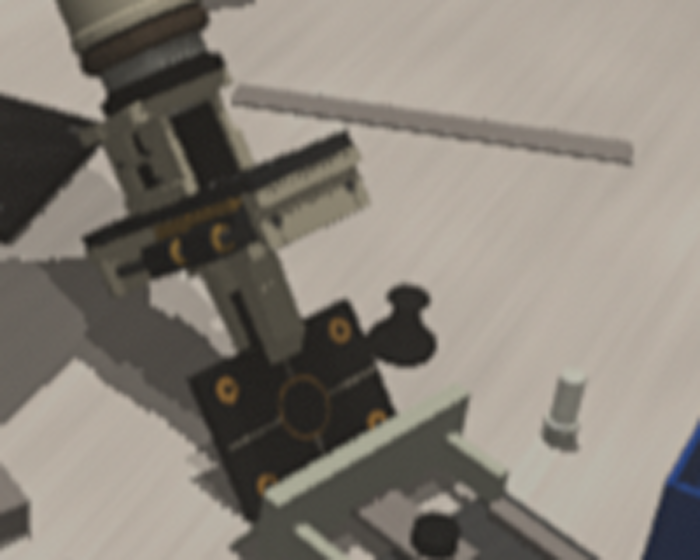

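carry_out(rows=[{"grip": 0,"linear": [-0.0015,0.0003,-0.0025],"dr": [0.4,1.2,0]},{"grip": 0,"linear": [-0.0005,0,-0.001],"dr": [0,0,0]}])

```text
clock: 15.77
position: [0.5518, 0.1231, 0.0791]
orientation: [2.07, 1.469, 0.525]
wrist_force: [-3.5, 0.7, 9.6]
grip_width: 0.0097
```

```bash
python3 -c "
from h import *
s=now()
print(s['joints'].round(2))
print(s['joint_vel'].round(2))"
```

```text
t15.77 stopframe mm [-69.7   8.4  79.1] tau 39.0 Zy 0.000 F [-3.5 -0.5  9.6] tq [-0.15 -0.21 -0.18] grip 9.7
[-0.15  0.56 -0.48  2.29  1.8   0.76 -2.51]
[-0.01  0.02  0.01 -0.03  0.01  0.03  0.  ]
```

carry_out(rows=[{"grip": 0.12,"linear": [0.0005,-0.0002,0.001],"dr": [0,0,0]},{"grip": 0.18,"linear": [0.0012,-0.0004,0.001],"dr": [0,0,0]},{"grip": 0.24,"linear": [0.0018,-0.0006,0.0015],"dr": [0,0,0]},{"grip": 0.3,"linear": [0.0018,-0.0006,0.0015],"dr": [0,0,0]},{"grip": 0.36,"linear": [0.0018,-0.0006,0.0015],"dr": [0,0,0]}])

```text
clock: 16.18
position: [0.5652, 0.1182, 0.0885]
orientation: [2.078, 1.461, 0.52]
wrist_force: [-0.1, 0.7, 0.3]
grip_width: 0.0298
```

```bash
python3 -c "
from h import *
s=now()
for n in ('side','scene'): cv2.imwrite(f'pics/{n}14.png',cv2.resize(imaging.read_camera(n)[100:260,(180 if n=='side' else 290):(380 if n=='side' else 490)],None,fx=3.5,fy=3.5,interpolation=2))"
```

```text
t16.18 stopframe mm [-55.4   8.1  88.5] tau 38.9 Zy -0.005 F [-0.3  0.6  0.3] tq [-0.01  0.77  0.  ] grip 29.8
```

View pics/scene14.png

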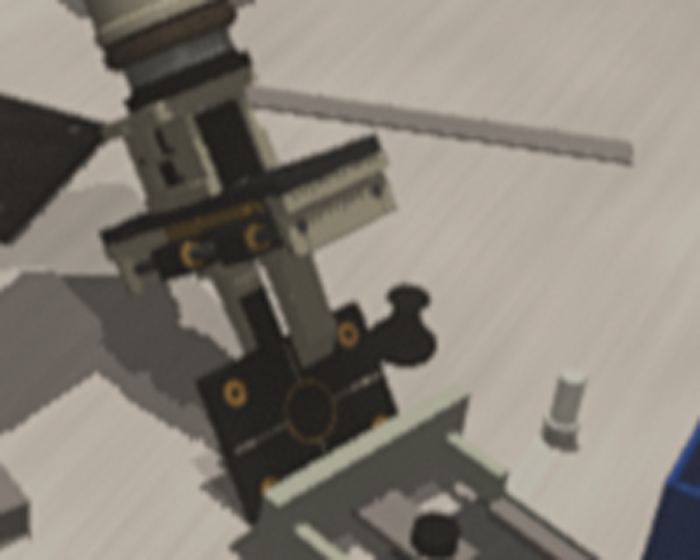

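View pics/side14.png

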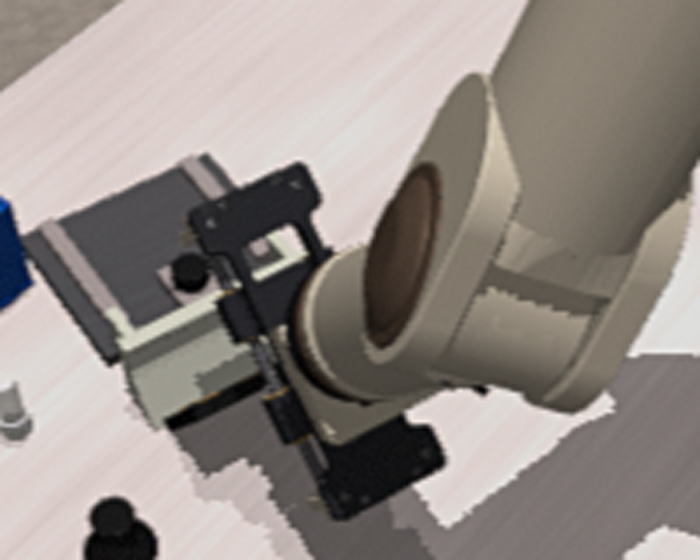

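```bash
cat >> h.py <<'E'
def low(seq,P=(-10.7,0),y=8,w=None):
    s=now();p0=s["position"]*1000
    for al,h,tau,w in seq:
        a,r=np.radians([al,tau]);c,sn=np.cos(r),np.sin(r)
        E=np.array([P[0]-90*np.cos(a),P[1]+90*np.sin(a)]);T=E-h*np.array([-sn,c])
        Q=T+w/2*np.array([c,sn])-25*np.array([sn,-c])
        q=1000*L+S@np.array([Q[0],y,Q[1]])
        print((al,h,tau,w),"T z %.1f"%T[1],"TCP",Q.round(1),"d mm",(q-p0).round(1));p0=q
def est(P=(-10.7,0)):
    s=now();R=Rt.from_rotvec(s["orientation"]).as_matrix();Z=S.T@R[:,2];sn,c=Z[0],-Z[2]
    p=S.T@(s["position"]-L)*1000;w=s["grip_width"]*1000
    T=p[[0,2]]+25*np.array([sn,-c])-w/2*np.array([c,sn]);B=T-12*np.array([c,sn])
    d=np.array(P)-T
    print("tip inner",T.round(1),"r %.1f ang %.1f"%(np.hypot(*d),np.degrees(np.arctan2(T[1],P[0]-T[0]))))
E
python3 -c "
from h import *
est();low([(54,14,39,36),(53,10,39,42),(52,6,39,46),(50,6,39,46)])"
```

```text
t16.28 stopframe mm [-55.3   8.1  88.7] tau 38.9 Zy -0.005 F [-0.8  0.6 -1. ] tq [0.02 0.77 0.04] grip 32.5
tip inner [-52.2  59. ] r 72.2 ang 54.9
t16.28 stopframe mm [-55.3   8.1  88.7] tau 38.9 Zy -0.005 F [-0.8  0.6 -1. ] tq [0.02 0.77 0.04] grip 32.5
(54, 14, 39, 36) T z 61.9 TCP [-56.5  92.7] d mm [-1.2  0.3  4. ]
(53, 10, 39, 42) T z 64.1 TCP [-58.   96.8] d mm [-1.4  0.5  4.1]
(52, 6, 39, 46) T z 66.3 TCP [-60.2 100.2] d mm [-2.1  0.7  3.4]
(50, 6, 39, 46) T z 64.3 TCP [-62.6  98.2] d mm [-2.3  0.8 -2. ]
```

carry_out(rows=[{"grip": 0.4,"linear": [-0.001,0.0003,0.003],"dr": [0,0,0]},{"grip": 0.45,"linear": [-0.001,0.0003,0.003],"dr": [0,0,0]},{"grip": 0.5,"linear": [-0.001,0.0004,0.0025],"dr": [0,0,0]},{"grip": 0.5,"linear": [-0.0015,0.0005,0.001],"dr": [0,0,0]}])

```text
clock: 16.62
position: [0.5599, 0.1192, 0.0983]
orientation: [2.078, 1.461, 0.518]
wrist_force: [-0.1, 0.2, -0.8]
grip_width: 0.0453
```

```bash
python3 -c "
from h import *
est();low([(50,6,39,46),(46,6,39,46),(42,6,39,46),(38,6,38,46),(34,6,37,46)])
cv2.imwrite('pics/scene15.png',cv2.resize(imaging.read_camera('scene')[100:260,290:490],None,fx=3.5,fy=3.5,interpolation=2))"
```

```text
t16.62 stopframe mm [-60.8   7.4  98.3] tau 38.8 Zy -0.006 F [-0.2  0.2 -0.8] tq [0.   0.79 0.02] grip 45.3
tip inner [-62.7  64.6] r 83.0 ang 51.2
t16.62 stopframe mm [-60.8   7.4  98.3] tau 38.8 Zy -0.006 F [-0.2  0.2 -0.8] tq [0.   0.79 0.02] grip 45.3
(50, 6, 39, 46) T z 64.3 TCP [-62.6  98.2] d mm [-1.5  1.2 -0.1]
(46, 6, 39, 46) T z 60.1 TCP [-67.3  94. ] d mm [-4.4  1.5 -4.2]
(42, 6, 39, 46) T z 55.6 TCP [-71.7  89.5] d mm [-4.1  1.4 -4.5]
(38, 6, 38, 46) T z 50.7 TCP [-75.2  84.5] d mm [-3.3  1.1 -4.9]
(34, 6, 37, 46) T z 45.5 TCP [-78.4  79.3] d mm [-3.   1.  -5.2]
```

View pics/scene15.png

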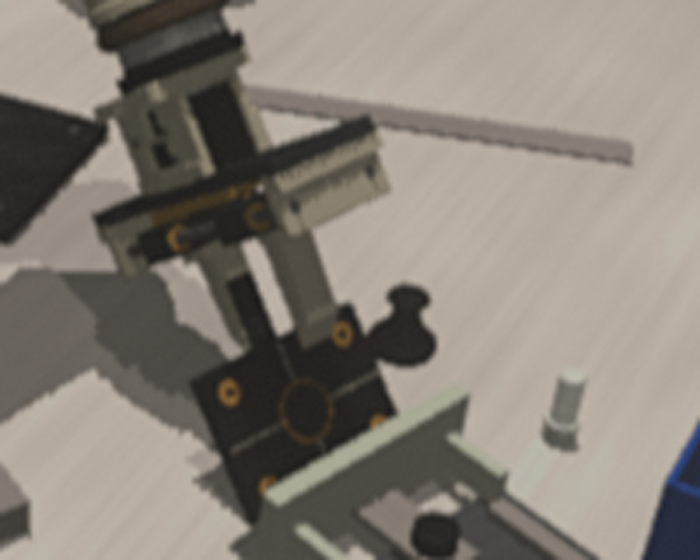

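carry_out(rows=[{"grip": 0.5,"linear": [-0.002,0.0008,-0.0018],"dr": [0,0,0]},{"grip": 0.5,"linear": [-0.0021,0.0008,-0.0021],"dr": [0,0,0]},{"grip": 0.5,"linear": [-0.0021,0.0007,-0.0022],"dr": [0,0,0]},{"grip": 0.5,"linear": [-0.0021,0.0007,-0.0022],"dr": [0,0,0]}])

```text
clock: 17.0
position: [0.5506, 0.123, 0.09]
orientation: [2.077, 1.461, 0.52]
wrist_force: [-1.1, 0.3, -0.3]
grip_width: 0.0459
```

```bash
python3 -c "
from h import *
est();low([(42,6,39,46),(38,6,39,46),(34,6,39,46),(30,6,39,46),(26,6,39,46)])
cv2.imwrite('pics/scene16.png',cv2.resize(imaging.read_camera('scene')[100:260,290:490],None,fx=3.5,fy=3.5,interpolation=2))"
```

```text
t17.00 stopframe mm [-70.9   7.9  90. ] tau 38.9 Zy -0.005 F [-1.1 -0.1 -0.3] tq [-0.03  0.81 -0.  ] grip 45.9
tip inner [-73.   56.1] r 83.9 ang 42.0
t17.00 stopframe mm [-70.9   7.9  90. ] tau 38.9 Zy -0.005 F [-1.1 -0.1 -0.3] tq [-0.03  0.81 -0.  ] grip 45.9
(42, 6, 39, 46) T z 55.6 TCP [-71.7  89.5] d mm [-0.7  0.3 -0.5]
(38, 6, 39, 46) T z 50.7 TCP [-75.7  84.6] d mm [-3.8  1.3 -4.8]
(34, 6, 39, 46) T z 45.7 TCP [-79.4  79.6] d mm [-3.5  1.2 -5.1]
(30, 6, 39, 46) T z 40.3 TCP [-82.7  74.2] d mm [-3.1  1.1 -5.3]
(26, 6, 39, 46) T z 34.8 TCP [-85.7  68.7] d mm [-2.8  1.  -5.5]
```

View pics/scene16.png

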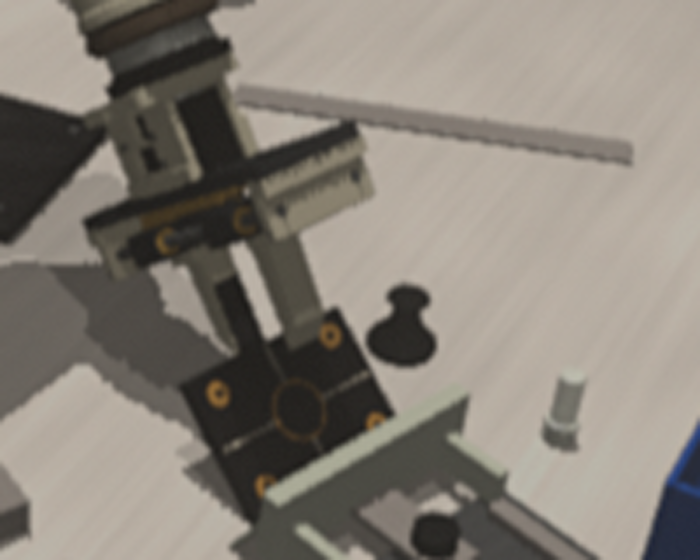

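carry_out(rows=[{"grip": 0.5,"linear": [-0.002,0.0007,-0.0022],"dr": [0,0,0]},{"grip": 0.5,"linear": [-0.0019,0.0006,-0.0024],"dr": [0,0,0]},{"grip": 0.5,"linear": [-0.0017,0.0006,-0.0024],"dr": [0,0,0]},{"grip": 0.5,"linear": [-0.0017,0.0006,-0.0025],"dr": [0,0,0]},{"grip": 0.5,"linear": [-0.0015,0.0005,-0.0025],"dr": [0,0,0]}])

```text
clock: 17.47
position: [0.5399, 0.1268, 0.0757]
orientation: [2.078, 1.464, 0.518]
wrist_force: [-0.1, 0.1, 0.7]
grip_width: 0.046
```

```bash
python3 -c "
from h import *
est();low([(32,6,39,46),(30,6,39,46),(26,6,38,46),(22,6,37,46),(18,6,36,46)])
cv2.imwrite('pics/scene17.png',cv2.resize(imaging.read_camera('scene')[100:260,290:490],None,fx=3.5,fy=3.5,interpolation=2))"
```

```text
t17.47 stopframe mm [-82.2   7.9  75.7] tau 38.8 Zy -0.005 F [-0.1  0.1  0.7] tq [0.02 0.76 0.01] grip 46.0
tip inner [-84.5  41.8] r 84.8 ang 29.5
t17.47 stopframe mm [-82.2   7.9  75.7] tau 38.8 Zy -0.005 F [-0.1  0.1  0.7] tq [0.02 0.76 0.01] grip 46.0
(32, 6, 39, 46) T z 43.0 TCP [-81.1  76.9] d mm [ 1.  -0.3  1.3]
(30, 6, 39, 46) T z 40.3 TCP [-82.7  74.2] d mm [-1.5  0.5 -2.7]
(26, 6, 38, 46) T z 34.7 TCP [-85.2  68.6] d mm [-2.3  0.8 -5.7]
(22, 6, 37, 46) T z 28.9 TCP [-87.2  62.7] d mm [-1.9  0.7 -5.9]
(18, 6, 36, 46) T z 23.0 TCP [-88.9  56.7] d mm [-1.6  0.5 -6. ]
```

View pics/scene17.png

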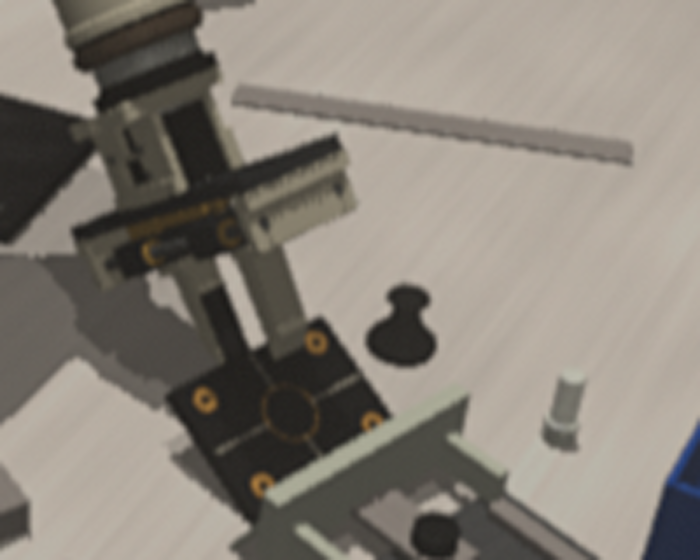

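carry_out(rows=[{"grip": 0.5,"linear": [-0.0012,0.0004,-0.0026],"dr": [0.1,0.3,0]},{"grip": 0.5,"linear": [-0.0011,0.0004,-0.0028],"dr": [0.1,0.3,0]},{"grip": 0.5,"linear": [-0.001,0.0003,-0.0028],"dr": [0.1,0.4,0]},{"grip": 0.5,"linear": [-0.001,0.0003,-0.0028],"dr": [0.1,0.4,0]},{"grip": 0.5,"linear": [-0.0009,0.0003,-0.0028],"dr": [0.1,0.4,0]}])

```text
clock: 17.93
position: [0.5338, 0.1286, 0.0599]
orientation: [2.104, 1.484, 0.492]
wrist_force: [0.2, 0.9, 0.3]
grip_width: 0.0458
```

```bash
python3 -c "
from h import *
est();low([(20,6,36,46),(18,6,36,46),(16,6,35,46),(14,5,35,46),(12,5,34,46)])
cv2.imwrite('pics/scene18.png',cv2.resize(imaging.read_camera('scene')[100:260,290:490],None,fx=3.5,fy=3.5,interpolation=2))"
```

```text
t17.93 stopframe mm [-88.5   7.7  59.9] tau 36.7 Zy -0.006 F [-0.1  0.9  0.3] tq [-0.06  0.62  0.01] grip 45.8
tip inner [-91.9  26.2] r 85.4 ang 17.9
t17.93 stopframe mm [-88.5   7.7  59.9] tau 36.7 Zy -0.006 F [-0.1  0.9  0.3] tq [-0.06  0.62  0.01] grip 45.8
(20, 6, 36, 46) T z 25.9 TCP [-87.8  59.7] d mm [ 0.7  0.1 -0.3]
(18, 6, 36, 46) T z 23.0 TCP [-88.9  56.7] d mm [-1.   0.3 -3. ]
(16, 6, 35, 46) T z 19.9 TCP [-89.3  53.6] d mm [-0.4  0.1 -3.1]
(14, 5, 35, 46) T z 17.7 TCP [-90.7  51.3] d mm [-1.3  0.5 -2.2]
(12, 5, 34, 46) T z 14.6 TCP [-90.8  48.2] d mm [-0.2  0.1 -3.2]
```

View pics/scene18.png

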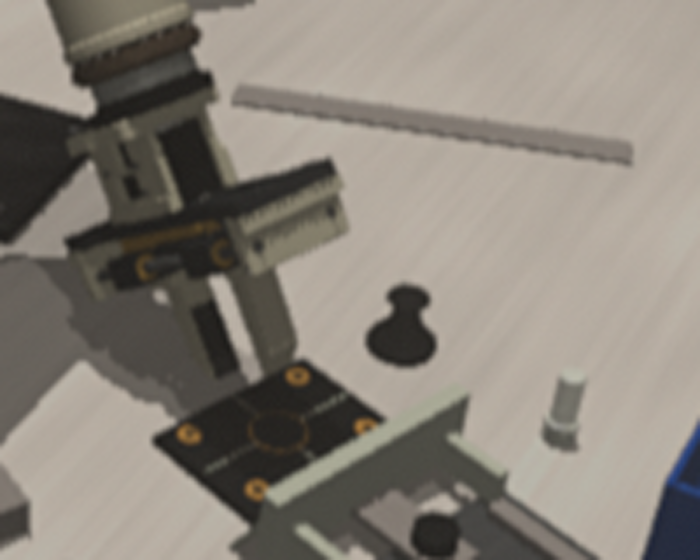

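Run:
```python
from h import *
for z in (.007,.02,.035):
    print(z,[(S.T@(cast("scene",[q],z)[0]-L)*1000).round(1).tolist() for q in ((334.0,225.4),(376.9,202.6))])
for P0 in (-10.7,-4,0):
  for al in (0,5,10,15,20):
    a=np.radians(al); o=[]
    for y in (-52,68):
        w=L+S@np.array([P0-90*np.cos(a)+7*np.sin(a),y,90*np.sin(a)+7*np.cos(a)])/1000
        o+=((proj("scene",w)[0]-[290,100]+.4)*3.5).round(0).tolist()
    print(P0,al,o)
im=imaging.read_camera('side');cv2.imwrite("pics/d18.png",cv2.resize(im[150:290,190:350],None,fx=4.2,fy=4.2,interpolation=2))
```

```text
0.007 [[-89.1, -52.9, 7.0], [-88.6, 69.8, 7.0]]
0.02 [[-78.4, -62.6, 20.0], [-77.9, 57.9, 20.0]]
0.035 [[-66.1, -73.8, 35.0], [-65.6, 44.1, 35.0]]
-10.7 0 [144.0, 429.0, 290.0, 352.0]
-10.7 5 [145.0, 420.0, 292.0, 343.0]
-10.7 10 [148.0, 412.0, 295.0, 335.0]
-10.7 15 [151.0, 404.0, 299.0, 327.0]
-10.7 20 [154.0, 398.0, 303.0, 320.0]
-4 0 [151.0, 435.0, 297.0, 357.0]
-4 5 [153.0, 426.0, 300.0, 348.0]
-4 10 [155.0, 418.0, 303.0, 340.0]
-4 15 [158.0, 410.0, 306.0, 332.0]
-4 20 [162.0, 404.0, 311.0, 326.0]
0 0 [156.0, 439.0, 302.0, 361.0]
0 5 [157.0, 430.0, 304.0, 352.0]
0 10 [159.0, 422.0, 307.0, 343.0]
0 15 [163.0, 414.0, 311.0, 336.0]
0 20 [166.0, 407.0, 315.0, 329.0]
```

View pics/d18.png

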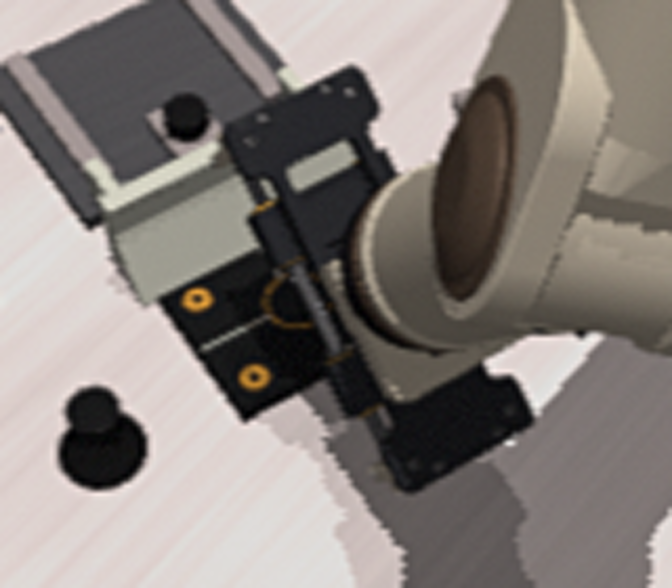

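The views show the plate already flat at the lip: its rear corners at (155,440) and (305,360) match a level plate. Its foot slid about 10 mm to the lip and the near edge came off the fingertip early. I'll retreat straight up the tool axis and check.

carry_out(rows=[{"grip": 0.5,"linear": [-0.004,0.001,0.006],"dr": [0,0,0]},{"grip": 0.5,"linear": [-0.01,0.003,0.015],"dr": [0,0,0]},{"grip": 0.5,"linear": [-0.015,0.005,0.025],"dr": [0,0,0]},{"grip": 0.5,"linear": [-0.015,0.005,0.03],"dr": [0.5,1.5,0]},{"grip": 0.5,"linear": [-0.015,0.005,0.03],"dr": [1,3,0]},{"grip": 0.5,"linear": [-0.015,0.005,0.03],"dr": [1,3,0]},{"grip": 0.5,"linear": [-0.015,0.005,0.02],"dr": [1,3,0]},{"grip": 0.5,"linear": [0,0,0],"dr": [0,0,0]}])

```text
clock: 18.7
position: [0.4495, 0.1531, 0.2019]
orientation: [2.222, 1.569, 0.37]
wrist_force: [0.5, 0.2, 1.2]
grip_width: 0.0457
```

Run:
```python
from h import *
now()
im=imaging.read_camera('scene');cv2.imwrite("pics/s19.png",cv2.resize(im[150:290,270:470],None,fx=4,fy=4,interpolation=2))
im=imaging.read_camera('side');cv2.imwrite("pics/d19.png",cv2.resize(im[150:290,150:350],None,fx=4,fy=4,interpolation=2))
```

```text
t18.70 stopframe mm [-176.2    3.4  201.9] tau 27.4 Zy -0.015 F [0.4 0.4 1.2] tq [ 0.07  0.33 -0.01] grip 45.7
```

View pics/s19.png

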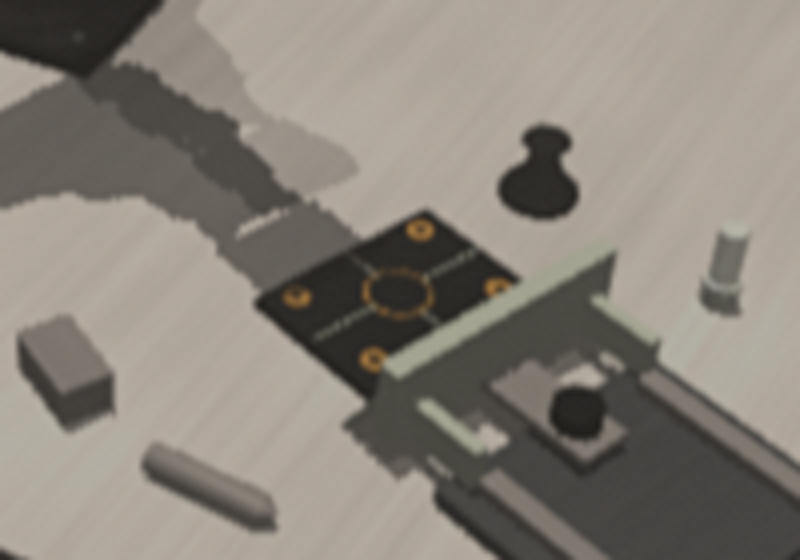

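View pics/d19.png

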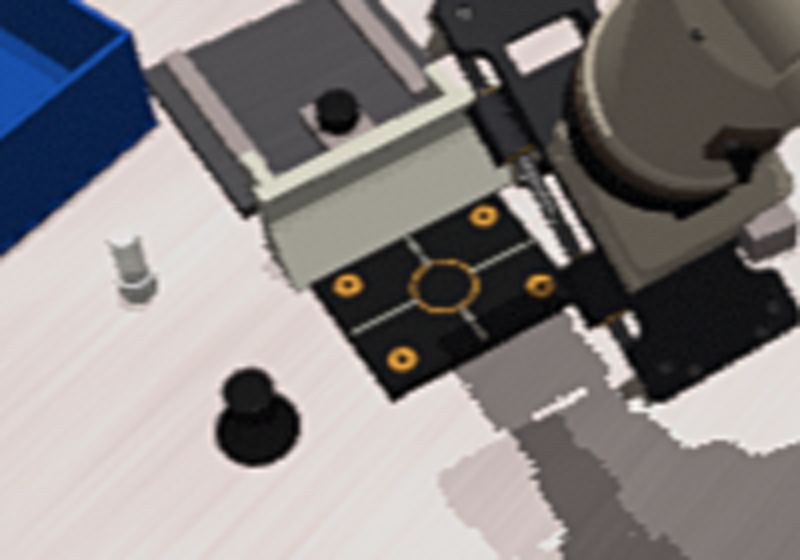

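```bash
python3 - <<'E'
from h import *
g=lambda q:np.array(q)/4+[270,150]-.4
f=lambda q:np.array(q)/4+[150,150]-.4
for n,a,b in (("rear+y",(420,230),(402,359)),("rear-y",(297,297),(540,285)),("front+y",(498,287),(348,285)),("front-y",(374,359),(484,215)),("centre",(398,291),(445,286))):
    print(n,(S.T@(tri(g(a),f(b))-L)*1000).round(1))
E
python3 -c "
from rig import ticket; print(ticket.close_job())"
```

```text
rear+y [-77.7  52.1  10.4]
rear-y [-77.7 -36.1  10.2]
front+y [-18.6  51.7  11.3]
front-y [-18.5 -36.6  11.1]
centre [-48.8   8.   10.8]
the job is handed in; nothing more can be done
None
```

The plate is down flat in front of the stop, marked face up, and the job is handed in. However, the last part of the lowering was not controlled, so "without letting it slam down" may not be met.

**What I did:** I picked out the 90 x 120 mm plate among three look-alikes and pushed it with both fingertips. It climbed at about 1–5 N and stood home at about 70°, with the force rising to 8 N. I gripped its top edge, tipped it past vertical, then lowered it resting on one finger.

**Checks that passed:**
- **Final lie:** all four brass rings come out 10–11 mm high in two camera views. The plate is square to the stop, its front edge is at the lip, and the arm is clear of it.
- **Bystanders:** in the last pictures none of them looks moved.
- **Time:** the robot's clock was at about 19 s when I handed in.

**What went wrong:**
- **Dropped edge:** somewhere between about 30° and 18° from level, the plate's foot slid roughly 10 mm to the lip. Its near edge then slipped off the fingertip and fell the last few centimetres. I did not measure how hard it landed.
- **Early bench contact:** while coming down behind the plate, the fingertips touched the bench at about 57 N. That is under the 120 N wrist limit, and I believe only the fingertips touched, not the gripper body with its 40 N limit.
- **Joint near its limit:** the last joint came within 0.01 rad of its range limit while tipping the plate. I backed it off at once.

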